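Lay up a two-tier breakfast stand

TASK

Lay up the two-tier breakfast stand: lower the blue tray over its four posts until it sits level on their feet, stand all the jam jars upright on it, then lower the white egg tray over the four pins above the jars until it sits level, and stand every egg upright in an egg cup of its own. Do not let an egg fall on the table, and leave the mug, ramekin, teaspoon and salt where they are.

Things in the scene. Friction and masses are not known exactly. Their poses are not given: they have to be found in the camera images.
- stand: Fixed stand: wooden plinth 250x180 on a blue mat, four posts at x +-105, y +-72. Each post: foot dia 26, flat shoulder 33 above the table; column dia 15 to a flat shoulder at 115; brass pin dia 7 to 140, its top 6 tapered. Origin on the table at the centre, x along the 250 side, z up; half a turn makes no difference. Seated trays: origin 30 (blue), 112 (white) above the table. (mm)
- lower_tray: Loose blue tray, 0.35 kg: deck 250x180x8 with its underside 3 above the table on rubber feet, gallery to 21, corner holes dia 19 at x +-105, y +-72 that drop over the post columns (2 play all round) to rest on the feet. Fixed handle at the centre: bar 60 long (x), 14 wide (y), 14 high, centre at z 54. Origin: centre of the tray at its rubber feet's underside, x along the 250 side, z up. (mm)
- egg_tray: Loose white tray with 4 blue egg cups, 0.45 kg: deck, rubber feet, gallery and handle as the blue tray, but corner holes dia 11 at x +-105, y +-72 that drop over the brass pins (2 play all round) to rest on the upper shoulders. Origin: centre of the tray at its rubber feet's underside, x along the 250 side, z up. (mm)
- cup1 (a point): Where the middle (origin) of an egg seated in cup 1 lies: x -65, y -40, z 47 mm of the egg tray's frame. Cup fixed to the tray: 40 mm across, rim 14 mm below this point, mouth 33 mm; a released egg centres itself.
- cup2 (a point): Where the middle (origin) of an egg seated in cup 2 lies: x -65, y 40, z 47 mm of the egg tray's frame. Cup fixed to the tray: 40 mm across, rim 14 mm below this point, mouth 33 mm; a released egg centres itself.
- cup3 (a point): Where the middle (origin) of an egg seated in cup 3 lies: x 65, y -40, z 47 mm of the egg tray's frame. Cup fixed to the tray: 40 mm across, rim 14 mm below this point, mouth 33 mm; a released egg centres itself.
- cup4 (a point): Where the middle (origin) of an egg seated in cup 4 lies: x 65, y 40, z 47 mm of the egg tray's frame. Cup fixed to the tray: 40 mm across, rim 14 mm below this point, mouth 33 mm; a released egg centres itself.
- egg_rack: Fixed dark wooden egg rack, 66 mm (x) by 228 mm (y), 22 mm high, with four wells 33.5 mm in diameter in a row along y, 55 mm apart. Origin on the table at its centre.
- jar1: Jam jar of amber glass with a paper label and a red screw lid, 46 mm diameter, 62 mm tall, 110 g, loose, standing on the table at the start; origin at the centre of its underside, z up. Two to four of the jars are present (state None from the start: absent).
- jar2: Jam jar of amber glass with a paper label and a brass screw lid, 46 mm diameter, 62 mm tall, 110 g, loose, standing on the table at the start; origin at the centre of its underside, z up. Two to four of the jars are present (state None from the start: absent).
- jar3: Jam jar of amber glass with a paper label and a blue screw lid, 46 mm diameter, 62 mm tall, 110 g, loose, standing on the table at the start; origin at the centre of its underside, z up. Two to four of the jars are present (state None from the start: absent).
- jar4: Jam jar of amber glass with a paper label and a white screw lid, 46 mm diameter, 62 mm tall, 110 g, loose, standing on the table at the start; origin at the centre of its underside, z up. Two to four of the jars are present (state None from the start: absent).
- egg1: Hard-boiled pale hen's egg, 44 mm across and 57 mm long, 60 g, loose; starts blunt end down in a well of the egg rack. Origin on its axis in the middle of the widest part, 22 mm above the blunt end; z points to the thin end. (36 mm above the table at the start) Two or three of the four eggs are present (state None from the start: absent).
- egg2: Hard-boiled brown hen's egg, 44 mm across and 57 mm long, 60 g, loose; starts blunt end down in a well of the egg rack. Origin on its axis in the middle of the widest part, 22 mm above the blunt end; z points to the thin end. (36 mm above the table at the start) Two or three of the four eggs are present (state None from the start: absent).
- egg3: Hard-boiled pale hen's egg, 44 mm across and 57 mm long, 60 g, loose; starts blunt end down in a well of the egg rack. Origin on its axis in the middle of the widest part, 22 mm above the blunt end; z points to the thin end. (36 mm above the table at the start) Two or three of the four eggs are present (state None from the start: absent).
- egg4: Hard-boiled brown hen's egg, 44 mm across and 57 mm long, 60 g, loose; starts blunt end down in a well of the egg rack. Origin on its axis in the middle of the widest part, 22 mm above the blunt end; z points to the thin end. (36 mm above the table at the start) Two or three of the four eggs are present (state None from the start: absent).
- mug: White mug, loose, 84 mm diameter, 92 mm tall, not to be disturbed. Origin at the centre of its underside.
- ramekin: White ramekin, loose, 72 mm diameter, 38 mm tall; not to be disturbed. Origin at the centre of its underside.
- teaspoon: Steel teaspoon, loose, 140 mm long, lying along its x; not to be disturbed. Origin at its middle.
- salt: Blue salt shaker, loose, 34 mm diameter, 73 mm tall; not to be disturbed. Origin at the centre of its underside.

How it is judged:
By the outcome, as a careful person would: the job done as asked, in the order asked, and still so for the second after the job is handed in, with the robot touching nothing.
Of jar1, jar2, jar3, jar4 only 2 to 4 are there at a start; the rules pass over those that are not, and their reading is None.
Of egg1, egg2, egg3, egg4 only 2 to 3 are there at a start; the rules pass over those that are not, and their reading is None.
At some moment in a run one of lower_tray, egg_tray may be knocked a few centimetres aside while the robot is not near it.
It also fails if it takes over 210 s, if anything falls off the work surface, if the arm or the gripper's body presses on something with over 40 N, if the wrist force passes 120 N, or if a joint passes its speed limit or range.

ROBOT

A 6-joint arm with a two-finger parallel gripper is mounted at the origin on the work surface. World frame = base frame: x ahead of the robot, y to its left, z up, the work surface at z = 0. Lengths are in m, angles in degrees, forces in N, time in s.
With the tool pointing down it reaches from about 0.4 to 0.825 m from the base axis. Payload 7 kg.
Tool frame: the origin (TCP) lies midway between the tips of the shut fingers; the grasp point (between the pads) lies r.grip_depth behind it (r.grip_depth is the distance from the TCP to the grasp point, in m); z points along the fingers, y is the line along which they close (so a half turn about z gives the same grasp; the last joint's range is limited). The gripper opens to 88 mm and grips with 3 to 60 N. Pads are 19 mm wide; open, the fingers measure 130 mm over their backs; the gripper's body (78 mm by 193 mm) begins 47 mm behind the grasp point.
Start: joints at [-53.165, 20.546, 0.682, 0, -70.136, -16.507], TCP at [0.234, -0.633, 0.227] pointing down, gripper open.
Joint ranges: [-176.03, 176.03], [-82.01, 121.73], [-58.28, 71.71], [-173.87, 95.51], [-174.79, -0.11], [-173.66, 173.66]. Speed limits (degrees/s): [136.94, 136.94, 172.46, 180, 180, 180].

INTERFACE

Orientations are given as [roll, pitch, yaw] about the fixed x, y, z axes, in that order (R = Rz(yaw) Ry(pitch) Rx(roll)).
In Python, from plant import r gives the robot as it stands.
- The arm moves only by the shell command python3 drive.py 'ROWS' [OPENING] [FORCE]. ROWS is a JSON list of rows, 1 to 12 of them, each of 6 numbers: dx, dy, dz in m, then a rotation vector rx, ry, rz in degrees; each row is the pose to reach, as a shift and turn from the pose commanded when the command began, along the tool's axes at that moment; what a row does not reach only later rows make up. A row lasts 1/12 s, in which the tool goes at most 0.0417 m and 7.16 degrees, less where a joint would pass 70% of its speed; a pose out of reach is approached as far as the arm can. OPENING is the finger opening in m, set as the command begins (- or left out keeps the last). The fingers move at their own pace and stop on an object; FORCE is the grip in N (left out, the last holds). Time passes only in rows, so rows that do not move let the fingers close. It prints the time, the measured TCP pose, the force, the opening and the grip force at its end.
- r.get_state(): the state, without advancing time (a new reading comes with each control period).
- r.capture(name): name is "scene" or "top"; returns a dict with "frame" (480x640x3 uint8, red, green, blue), "z_map" (480x640 float32, m along the optical axis (not along the pixel's ray), 0 where there is no reading), "fx", "fy", "cx", "cy" (pixels), "cam_to_world" (4x4, takes a point from camera to world coordinates). Camera axes: x right, y down, z forward; pixel columns grow to the right and rows downward; lengths in m; the calibration is good to about 2 mm. A picture is of the moment at which its call begins.
- r.close_job(): hands the job in; it is judged then, once.
The state is a dict: "time_s": time; "joints": joint angles; "qd": joint speeds; "joint_torque": joint torques, N m; "tcp_pos": TCP position; "eef_rot": TCP orientation; "contact_force": force on the tool from outside, world axes, zero at the start; "moment": the same for the moment, N m; "gripper_width": finger opening in m; "gripper_force": force on a finger pad.
Only numpy, scipy, OpenCV 4.12 (cv2) and the standard library are available. Lean on these libraries where they do the work, as an engineer would, in place of code of your own. Each camera call takes 0.05 s, during which the arm holds its last target. There are 200 camera calls.

## Working session

There is one attempt and no reset: what is moved stays moved. The work goes in short steps, Python scripts to look and compute and a shell command to move; the robot and the scene stay as the last step left them, time stands still between calls to the robot, and variables do not carry over. Pictures are saved under pics/ and viewed, at most 14 in all, crops included, and the job is handed in when it is done.

```bash
ls; mkdir -p pics; python3 - <<'E'
from plant import r
import cv2,numpy as np
print(r.grip_depth, r.get_state())
for n in("scene","top"):
    c=r.capture(n); cv2.imwrite(f"pics/{n}0.png",c["frame"][:,:,::-1]); np.savez(f"{n}0.npz",**c)
    print(n,c["fx"],c["cx"],c["cy"],np.round(c["cam_to_world"],3).tolist(),(c["z_map"]>0).mean())
E
```

```text
drive.py
pics
plant.py
0.0188 {'time_s': 0.0, 'joints': array([-5.31654216e+01,  2.05920474e+01,  6.32322287e-01, -1.95026607e-02,
       -7.01356350e+01, -1.65066876e+01]), 'qd': array([ 0.04066823, -0.01610608, -0.0146078 ,  0.02587929, -0.00032221,
        0.06005639]), 'joint_torque': array([ 1.69911906e-03, -5.82723427e+01,  2.93065685e+01,  6.99705809e+00,
        7.11882240e-03, -1.90579881e-04]), 'tcp_pos': array([ 0.23428166, -0.63250484,  0.22560669]), 'eef_rot': array([ 1.79903361e+02, -9.51900437e-03, -1.59678743e+02]), 'contact_force': array([-0.91447862, -0.35740959, -0.45460658]), 'moment': array([-0.01511575,  0.07345234,  0.02123438]), 'gripper_force': 0.0, 'gripper_width': 0.08777103227589429}
scene 588.064831940652 323.11964166300515 243.01344369883165 [[-0.69, 0.603, -0.4, 1.061], [0.724, 0.573, -0.384, 0.483], [-0.002, -0.555, -0.832, 1.096], [0.0, 0.0, 0.0, 1.0]] 0.996220703125
top 512.6252096297428 321.0057466433432 239.64794460705355 [[0.013, -0.999, 0.048, 0.498], [-1.0, -0.013, -0.004, 0.007], [0.004, -0.048, -0.999, 1.276], [0.0, 0.0, 0.0, 1.0]] 0.9960774739583333
```
View pics/scene0.png

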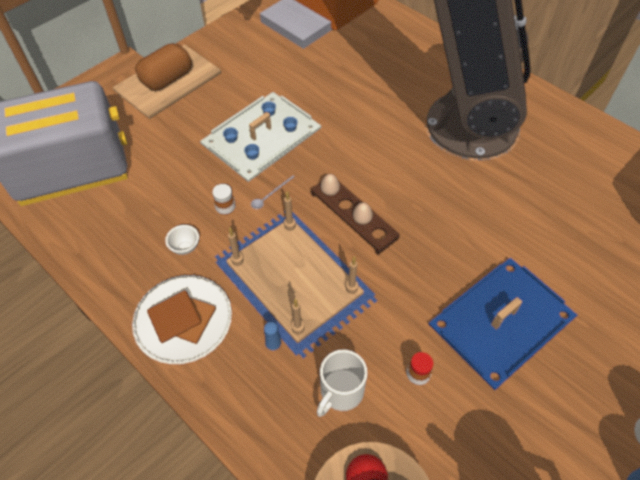

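View pics/top0.png

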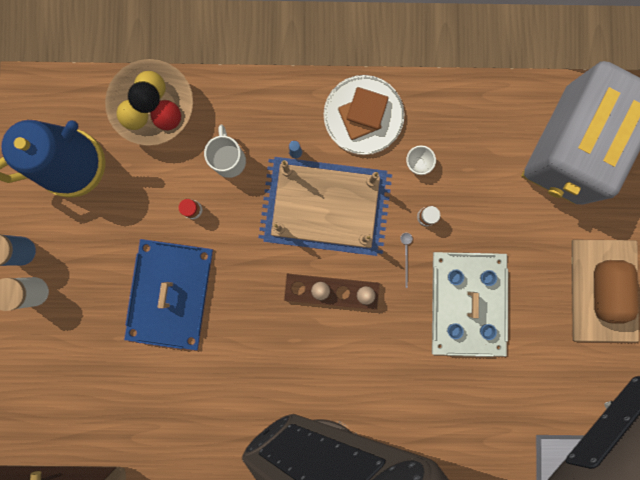

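The pictures show the blue tray at top-view px (170,295), the white tray at (471,304) and the stand at (326,207). There are two jars, red at (189,208) and white at (430,215), and two eggs at (320,291) and (366,295). The obstacles are the mug (225,155), salt (295,149), ramekin (421,160) and spoon (406,260). Next I measure positions.

```bash
cat > m.py <<'E'
import numpy as np,cv2
from plant import r
def cap(n):
    c=r.capture(n); z=c["z_map"]; v,u=np.mgrid[:480,:640]
    d=np.stack([(u-c["cx"])/c["fx"],(v-c["cy"])/c["fy"],np.ones_like(z)],-1)
    T=c["cam_to_world"]; c["P"]=(d*z[...,None])@T[:3,:3].T+T[:3,3]; c["ray"]=d@T[:3,:3].T; c["o"]=T[:3,3]
    c["hsv"]=cv2.cvtColor(c["frame"],cv2.COLOR_RGB2HSV); return c
def plane(c,mask_or_uv,z):   # cast pixel(s) onto plane z
    if isinstance(mask_or_uv,np.ndarray) and mask_or_uv.dtype==bool: d=c["ray"][mask_or_uv]
    else:
        u,v=mask_or_uv; d=c["cam_to_world"][:3,:3]@np.array([(u-c["cx"])/c["fx"],(v-c["cy"])/c["fy"],1]); d=d[None]
    return (c["o"]+d*((z-c["o"][2])/d[:,2:]))[:,:2]
def blobs(c,m,minpx=4):
    n,l,s,ce=cv2.connectedComponentsWithStats(m.astype(np.uint8))
    return [(l==i) for i in range(1,n) if s[i,4]>=minpx]
def near(c,x,y,rad): return np.hypot(c["P"][...,0]-x,c["P"][...,1]-y)<rad
E
python3 - <<'E'
from m import *
for n in("top","scene"):
    c=cap(n); P=c["P"]; Z=P[...,2]
    m=(P[...,0]>.3)&(P[...,0]<.9)&(abs(P[...,1])<.5)
    print(n,"table",np.median(Z[m&(abs(Z)<.01)]))
    for lo,hi in((.104,.15),(.045,.08),(.025,.045)):
        for b in blobs(c,m&(Z>lo)&(Z<hi),5):
            q=P[b]; print(lo,b.sum(),q.mean(0).round(4),"zmax",np.percentile(q[:,2],[50,95]).round(4),c["frame"][b].mean(0).astype(int))
E
```

```text
top table 0.0011993663804740207
0.104 634 [0.8738 0.4141 0.1216] zmax [0.123  0.1322] [27 27 28]
0.104 154 [ 0.7316 -0.4944  0.1277] zmax [0.1272 0.1477] [92 91 93]
0.104 38 [0.7257 0.088  0.1204] zmax [0.1159 0.1395] [131 107  79]
0.104 38 [ 0.7022 -0.119   0.1211] zmax [0.1169 0.139 ] [138 114  85]
0.104 33 [0.584  0.1036 0.1209] zmax [0.1171 0.1395] [145 117  83]
0.104 37 [ 0.5606 -0.1032  0.1197] zmax [0.1159 0.1387] [154 125  88]
0.045 5 [0.8984 0.3935 0.0574] zmax [0.0571 0.0646] [98 83 39]
0.045 1356 [0.8267 0.4019 0.0613] zmax [0.0594 0.078 ] [138 100  70]
0.045 39 [0.817  0.2424 0.0716] zmax [0.0759 0.0789] [178 172 159]
0.045 155 [0.7758 0.2544 0.0622] zmax [0.0625 0.0776] [113 112 104]
0.045 118 [0.7764 0.0681 0.069 ] zmax [0.071  0.0759] [ 80 102 129]
0.045 113 [0.7287 0.2127 0.0616] zmax [0.062  0.0768] [112 111 103]
0.045 96 [ 0.7324 -0.4945  0.0618] zmax [0.0613 0.0766] [92 91 93]
0.045 18 [0.7226 0.0867 0.064 ] zmax [0.0641 0.0765] [96 78 59]
0.045 17 [ 0.6996 -0.1168  0.0613] zmax [0.062  0.0794] [91 74 56]
0.045 257 [0.6297 0.3196 0.062 ] zmax [0.0627 0.0665] [172  
[... 5818 characters left out ...]
336 0.0439] [115 100  99]
0.025 43 [0.4486 0.3749 0.0354] zmax [0.0367 0.0444] [124 101  82]
0.025 97 [0.7297 0.0948 0.0326] zmax [0.0318 0.0419] [176 138  99]
0.025 83 [0.7839 0.0789 0.0353] zmax [0.0355 0.0439] [ 70  90 117]
0.025 166 [0.7296 0.2187 0.035 ] zmax [0.0354 0.0444] [165 161 151]
0.025 139 [0.6431 0.3285 0.033 ] zmax [0.0332 0.0395] [135  89  60]
0.025 15 [0.7909 0.2211 0.034 ] zmax [0.0329 0.0413] [137 131 121]
0.025 120 [0.7762 0.2659 0.0352] zmax [0.0353 0.0436] [184 178 168]
0.025 28 [0.8141 0.2481 0.0298] zmax [0.0287 0.0398] [190 177 163]
0.025 369 [0.8053 0.409  0.0374] zmax [0.0386 0.0442] [155 121  88]
0.025 197 [0.872  0.3425 0.0388] zmax [0.0399 0.0446] [166 127  92]
```

```bash
cat >> m.py <<'E'
def tops(c,x,y,rad,lo,hi,mn=3):   # centre and long axis of the top face near x,y
    P=c["P"]; off=c.setdefault("off",np.median(P[...,2][(abs(P[...,2])<.01)])); Z=P[...,2]-off
    m=near(c,x,y,rad)&(Z>lo)&(Z<hi); q=P[m]
    rc=cv2.minAreaRect(q[:,:2].astype(np.float32)*1000); b=cv2.boxPoints(rc); e=[b[1]-b[0],b[2]-b[1]]; e=max(e,key=np.linalg.norm)
    p=q[:,:2]-q[:,:2].mean(0); w,V=np.linalg.eigh(p.T@p); a=V[:,1]
    return dict(n=len(q),mean=q[:,:2].mean(0).round(4),rect=np.round(np.array(rc[0])/1000,4),size=np.round(rc[1],1),yaw=round(float(np.degrees(np.arctan2(a[1],a[0]))%180),1),z=np.median(Z[m]).round(4))
E
python3 - <<'E'
from m import *
for n in("top","scene"):
    c=cap(n); print(n)
    for k,a in dict(blue=(.421,.375,.05,.056,.068),white=(.407,-.362,.05,.056,.068),pA=(.726,.09,.03,.13,.15),pB=(.703,-.117,.03,.13,.15),pC=(.585,.106,.03,.13,.15),pD=(.561,-.101,.03,.13,.15),
      sA=(.726,.09,.03,.111,.118),sB=(.703,-.117,.03,.111,.118),sC=(.585,.106,.03,.111,.118),sD=(.561,-.101,.03,.111,.118),
      red=(.630,.322,.05,.0585,.068),wht=(.620,-.255,.05,.0585,.068),e1=(.437,.005,.04,.06,.08),e2=(.428,-.103,.04,.06,.08),e1w=(.437,.005,.04,.035,.08),e2w=(.428,-.103,.04,.035,.08)).items(): print(k,tops(c,*a))
    # stand direction / tray holes: dark or brown pixels on deck level
    P=c["P"];Z=P[...,2]
    for nm,cx,cy in(("blueholes",.421,.375),("whiteholes",.407,-.362)):
        H=c["hsv"]; sat=H[...,1]; hue=H[...,0]
        m=near(c,cx,cy,.14)&(abs(Z)<.03)
        brown=m&(hue<25)&(sat>60)
        print(nm,[(b.sum(),P[b].mean(0).round(4)) for b in blobs(c,brown,6) if b.sum()<150])
E
```

```text
top
blue {'n': 157, 'mean': array([0.4208, 0.3741]), 'rect': array([0.4209, 0.3746]), 'size': array([15.4, 58.8]), 'yaw': 172.0, 'z': np.float64(0.0602)}
white {'n': 145, 'mean': array([ 0.4071, -0.3642]), 'rect': array([ 0.4066, -0.3644]), 'size': array([57. , 13.4]), 'yaw': 179.9, 'z': np.float64(0.06)}
pA {'n': 8, 'mean': array([0.727 , 0.0881]), 'rect': array([0.7273, 0.0882]), 'size': array([5.1, 5.4]), 'yaw': 174.5, 'z': np.float64(0.1353)}
pB {'n': 7, 'mean': array([ 0.7038, -0.1199]), 'rect': array([ 0.7038, -0.1198]), 'size': array([4.9, 3.4]), 'yaw': 57.7, 'z': np.float64(0.1368)}
pC {'n': 7, 'mean': array([0.584, 0.104]), 'rect': array([0.584 , 0.1035]), 'size': array([4.8, 4. ]), 'yaw': 167.0, 'z': np.float64(0.1384)}
pD {'n': 6, 'mean': array([ 0.5608, -0.1035]), 'rect': array([ 0.5611, -0.1033]), 'size': array([4.2, 4.9]), 'yaw': 141.5, 'z': np.float64(0.1349)}
sA {'n': 18, 'mean': array([0.7253, 0.0883]), 'rect': array([0.7268, 0.0884]), 'size': array([11.5, 11.6]), 'yaw': 101.4, 'z': np.float64(0.1144)}
sB {'n': 19, 'mean': array([ 0.703 , -0.1187]), 'rect': array([ 0
[... 4040 characters left out ...]
'size': array([37.6, 39.4]), 'yaw': 128.7, 'z': np.float64(0.0553)}
e2w {'n': 272, 'mean': array([ 0.4314, -0.0986]), 'rect': array([ 0.4302, -0.0991]), 'size': array([30.7, 41.8]), 'yaw': 130.3, 'z': np.float64(0.0545)}
blueholes [(np.int64(30), array([ 0.3011,  0.3168, -0.0004])), (np.int64(9), array([0.3808, 0.3653, 0.0085])), (np.int64(7), array([0.3982, 0.3845, 0.0217])), (np.int64(32), array([ 0.3195,  0.4602, -0.0012])), (np.int64(35), array([ 0.5107,  0.2893, -0.0008])), (np.int64(26), array([0.4488, 0.3727, 0.0219])), (np.int64(46), array([ 0.5287,  0.4334, -0.0011]))]
whiteholes [(np.int64(20), array([ 0.3813, -0.361 ,  0.0229])), (np.int64(17), array([ 0.4338, -0.3604,  0.0212]))]
```

```bash
cat > go.py <<'E'
import sys,numpy as np
from plant import r
from scipy.spatial.transform import Rotation as R
# targets: x y z(TCP) yaw ; each printed in tool axes from the present pose
s=r.get_state(); p=s["tcp_pos"]; yaw=s["eef_rot"][2]
T=R.from_euler("xyz",[180,0,yaw],degrees=True)
print("t",s["time_s"],"at",p.round(4),"yaw",round(yaw,2),"j",s["joints"].round(0),"w",round(s["gripper_width"],4),"f",np.round(s["contact_force"],1))
a=[float(v) for v in sys.argv[1:]]
for i in range(0,len(a),4):
    d=T.inv().apply(np.array(a[i:i+3])-p); dy=(a[i+3]-yaw+180)%360-180
    print("shift",d.round(4),"rz",round(-dy,2),"rows",round(max(np.linalg.norm(d)/.0417,abs(dy)/7.16),1))
E
python3 go.py .58 -.2 .24 -100 .55 .2 .24 -50 .421 .376 .15 -7.2
```

```text
t 0.3 at [ 0.2344 -0.6328  0.2262] yaw -159.67 j [-53.  21.   1.  -0. -70. -17.] w 0.0875 f [-0.1 -0.1  0.2]
shift [-0.4744  0.2858 -0.0138] rz -59.67 rows 13.3
shift [-0.5852  0.6713 -0.0138] rz -109.67 rows 21.4
shift [-0.5254  0.8812  0.0762] rz -152.47 rows 24.7
```

```bash
W='[-0.474,0.286,-0.014,0,0,-60]'; python3 drive.py '[[-0.474,0.286,-0.014,0,0,-60],[-0.474,0.286,-0.014,0,0,-60],[-0.474,0.286,-0.014,0,0,-60],[-0.474,0.286,-0.014,0,0,-60],[-0.474,0.286,-0.014,0,0,-60],[-0.474,0.286,-0.014,0,0,-60],[-0.474,0.286,-0.014,0,0,-60],[-0.474,0.286,-0.014,0,0,-60],[-0.474,0.286,-0.014,0,0,-60],[-0.474,0.286,-0.014,0,0,-60],[-0.474,0.286,-0.014,0,0,-60],[-0.474,0.286,-0.014,0,0,-60]]'; python3 go.py .55 .2 .24 -50 .421 .376 .14 -7.2
```

```text
time_s: 1.3
tcp_pos: [0.547, -0.2402, 0.2396]
eef_rot: [-180.0, 0.0, -99.7]
contact_force: [0.6, -1.9, -0.4]
gripper_width: 0.0874
gripper_force: 0.0
t 1.3 at [ 0.547  -0.2402  0.2396] yaw -99.66 j [ -5.  13.  -8.   0. -69.  -5.] w 0.0874 f [ 0.6 -1.9 -0.4]
shift [-4.345e-01  7.090e-02 -4.000e-04] rz -49.66 rows 10.6
shift [-0.5863  0.2276  0.0996] rz -92.46 rows 15.3
```

```bash
python3 drive.py '[[-0.435,0.07,0,0,0,-70],[-0.435,0.07,0,0,0,-70],[-0.435,0.07,0,0,0,-70],[-0.435,0.07,0,0,0,-70],[-0.435,0.07,0,0,0,-70],[-0.435,0.07,0,0,0,-70],[-0.435,0.07,0,0,0,-70],[-0.435,0.07,0,0,0,-70],[-0.586,0.228,0.1,0,0,-92.5],[-0.586,0.228,0.1,0,0,-92.5],[-0.586,0.228,0.1,0,0,-92.5],[-0.586,0.228,0.1,0,0,-92.5]]'; python3 go.py  .421 .376 .12 -7.2  .421 .376 .037 -7.2
```

```text
time_s: 2.3
tcp_pos: [0.482, 0.2371, 0.1879]
eef_rot: [-180.0, -0.0, -13.4]
contact_force: [1.9, 0.3, -0.3]
gripper_width: 0.0881
gripper_force: 0.0
t 2.3 at [0.482  0.2371 0.1879] yaw -13.37 j [ 47.   9. -20.  -0. -61.  30.] w 0.0881 f [ 1.9  0.3 -0.3]
shift [-0.0915 -0.121   0.0679] rz -6.17 rows 4.0
shift [-0.0915 -0.121   0.1509] rz -6.17 rows 5.1
```

```bash
python3 - <<'E'
from m import *
c=cap("scene");print(tops(c,.421,.3776,.05,.056,.068))
E
```

```text
{'n': 198, 'mean': array([0.4212, 0.3776]), 'rect': array([0.4199, 0.3775]), 'size': array([14.2, 63.4]), 'yaw': 172.2, 'z': np.float64(0.0605)}
```

```bash
python3 drive.py '[[-0.0915,-0.121,0.068,0,0,-6.2],[-0.0915,-0.121,0.068,0,0,-6.2],[-0.0915,-0.121,0.068,0,0,-6.2],[-0.0915,-0.121,0.068,0,0,-6.2],[-0.0915,-0.121,0.068,0,0,-6.2],[-0.0915,-0.121,0.068,0,0,-6.2],[-0.0915,-0.121,0.068,0,0,-6.2]]'; python3 go.py  .421 .376 .036 -7.2
```

```text
time_s: 2.93
tcp_pos: [0.4228, 0.3747, 0.1201]
eef_rot: [180.0, 0.0, -7.5]
contact_force: [-0.1, 0.7, 0.3]
gripper_width: 0.0878
gripper_force: 0.0
t 2.9333 at [0.4228 0.3747 0.1201] yaw -7.48 j [ 61.  16. -22.   0. -53.  21.] w 0.0878 f [-0.1  0.7  0.3]
shift [-0.002  -0.001   0.0841] rz -0.28 rows 2.0
```

```bash
python3 drive.py '[[-0.002,-0.001,0.03,0,0,-0.3],[-0.002,-0.001,0.06,0,0,-0.3],[-0.002,-0.001,0.084,0,0,-0.3],[-0.002,-0.001,0.084,0,0,-0.3]]' ; python3 drive.py '[[0,0,0,0,0,0],[0,0,0,0,0,0],[0,0,0,0,0,0],[0,0,0,0,0,0],[0,0,0,0,0,0],[0,0,0,0,0,0],[0,0,0,0,0,0],[0,0,0,0,0,0]]' 0 55; python3 drive.py '[[0,0,-0.01,0,0,0],[0,0,-0.02,0,0,0],[0,0,-0.04,0,0,0],[0,0,-0.06,0,0,0],[0,0,-0.09,0,0,0],[0,0,-0.12,0,0,0],[0,0,-0.15,0,0,0],[0,0,-0.165,0,0,0],[0,0,-0.165,0,0,0]]'; python3 go.py .644 -.006 .20 -96.4 .644 -.006 .166 -96.4
```

```text
time_s: 3.27
tcp_pos: [0.4201, 0.3724, 0.0327]
eef_rot: [179.7, 0.2, -7.4]
contact_force: [-0.3, -0.6, -0.8]
gripper_width: 0.0877
gripper_force: 0.0
time_s: 3.93
tcp_pos: [0.4211, 0.3761, 0.0364]
eef_rot: [-180.0, -0.0, -7.2]
contact_force: [0.5, -0.4, 0.8]
gripper_width: 0.0398
gripper_force: 0.0
time_s: 4.68
tcp_pos: [0.4226, 0.3777, 0.207]
eef_rot: [-179.6, -0.2, -7.2]
contact_force: [0.5, 0.5, -0.3]
gripper_width: 0.0005
gripper_force: 0.0
t 4.6833 at [0.4226 0.3777 0.207 ] yaw -7.19 j [ 62.  11. -15.   0. -63.  21.] w 0.0005 f [ 0.5  0.5 -0.3]
shift [0.2677 0.353  0.007 ] rz 89.21 rows 12.5
shift [0.2677 0.353  0.041 ] rz 89.21 rows 12.5
```

The fingers are slow, about 70 mm/s, and shut after the lift had started. I'll reopen, check the tray and go down again.

```bash
python3 drive.py '[[0,0,0,0,0,0],[0,0,0,0,0,0],[0,0,0,0,0,0],[0,0,0,0,0,0],[0,0,0,0,0,0],[0,0,0,0,0,0],[0,0,0,0,0,0],[0,0,0,0,0,0]]' 0.04; python3 - <<'E'
from m import *
c=cap("scene");print(tops(c,.421,.3776,.05,.056,.068))
E
python3 go.py .421 .376 .036 -7.2
```

```text
time_s: 5.35
tcp_pos: [0.4211, 0.3759, 0.2009]
eef_rot: [180.0, 0.0, -7.2]
contact_force: [-0.4, -0.3, 0.2]
gripper_width: 0.0393
gripper_force: 0.0
{'n': 202, 'mean': array([0.421 , 0.3775]), 'rect': array([0.4196, 0.3777]), 'size': array([14.3, 62.9]), 'yaw': 172.8, 'z': np.float64(0.0602)}
t 5.4 at [0.4211 0.3759 0.201 ] yaw -7.23 j [ 62.  11. -16.   0. -63.  21.] w 0.0393 f [0.2 1.3 0.2]
shift [-1.00e-04 -0.00e+00  1.65e-01] rz -0.03 rows 4.0
```

```bash
python3 drive.py '[[0,0,0.04,0,0,0],[0,0,0.08,0,0,0],[0,0,0.12,0,0,0],[0,0,0.15,0,0,0],[0,0,0.165,0,0,0],[0,0,0.165,0,0,0],[0,0,0.165,0,0,0]]' ; python3 drive.py '[[0,0,0,0,0,0],[0,0,0,0,0,0],[0,0,0,0,0,0],[0,0,0,0,0,0],[0,0,0,0,0,0],[0,0,0,0,0,0],[0,0,0,0,0,0],[0,0,0,0,0,0]]' 0 55; python3 drive.py '[[0,0,-0.01,0,0,0],[0,0,-0.02,0,0,0],[0,0,-0.02,0,0,0]]'
```

```text
time_s: 5.98
tcp_pos: [0.4211, 0.3757, 0.0358]
eef_rot: [179.9, 0.0, -7.2]
contact_force: [0.2, -0.2, 0.3]
gripper_width: 0.0399
gripper_force: 0.0
time_s: 6.65
tcp_pos: [0.4212, 0.3759, 0.0371]
eef_rot: [-180.0, -0.0, -7.2]
contact_force: [-1.2, -3.1, 7.0]
gripper_width: 0.0136
gripper_force: 55.0
time_s: 6.9
tcp_pos: [0.4218, 0.377, 0.0584]
eef_rot: [-179.9, -0.1, -7.2]
contact_force: [0.4, 0.5, -3.7]
gripper_width: 0.0135
gripper_force: 55.0
```

```bash
python3 drive.py '[[0,0,-0.02,0,0,0],[0,0,-0.045,0,0,0],[0,0,-0.07,0,0,0],[0,0,-0.1,0,0,0],[0,0,-0.13,0,0,0],[0,0,-0.15,0,0,0],[0,0,-0.16,0,0,0],[0,0,-0.165,0,0,0],[0,0,-0.165,0,0,0]]'; python3 go.py .644 -.006 .222 -96.4
```

```text
time_s: 7.65
tcp_pos: [0.421, 0.376, 0.2214]
eef_rot: [-180.0, 0.0, -7.2]
contact_force: [0.1, 0.1, -4.6]
gripper_width: 0.0135
gripper_force: 55.0
t 7.65 at [0.421  0.376  0.2214] yaw -7.23 j [ 62.  10. -14.  -0. -66.  21.] w 0.0135 f [ 0.1  0.1 -4.6]
shift [ 0.2694  0.3509 -0.0006] rz 89.17 rows 12.5
```

```bash
python3 drive.py '[[0.01,0.012,0,0,0,3],[0.03,0.035,0,0,0,9],[0.05,0.064,0,0,0,15],[0.07,0.09,0,0,0,21],[0.09,0.117,0,0,0,27],[0.11,0.143,0,0,0,33],[0.13,0.17,0,0,0,39],[0.15,0.195,0,0,0,45],[0.165,0.215,0,0,0,51],[0.18,0.235,0,0,0,57],[0.195,0.254,0,0,0,63],[0.207,0.27,0,0,0,68]]'; python3 go.py .644 -.006 .222 -96.4
```

```text
time_s: 8.65
tcp_pos: [0.5922, 0.0803, 0.2185]
eef_rot: [179.8, -0.0, -75.6]
contact_force: [-0.0, 0.6, -4.2]
gripper_width: 0.0132
gripper_force: 55.0
t 8.65 at [0.5922 0.0803 0.2185] yaw -75.59 j [ 26.  14. -10.  -0. -67. -12.] w 0.0132 f [-0.   0.6 -4.2]
shift [ 0.0964 -0.0287 -0.0035] rz 20.81 rows 2.9
```

```bash
python3 drive.py '[[0.025,-0.007,-0.002,0,0,5],[0.045,-0.013,-0.003,0,0,10],[0.065,-0.02,-0.003,0,0,15],[0.083,-0.025,-0.003,0,0,19],[0.0975,-0.029,-0.003,0,0,20.8],[0.0975,-0.029,-0.003,0,0,20.8],[0.0975,-0.029,-0.003,0,0,20.8],[0.0975,-0.029,-0.003,0,0,20.8],[0.0975,-0.029,-0.003,0,0,20.8]]'; python3 go.py .644 -.006 .222 -96.4; python3 - <<'E'
from m import *
for n in("top","scene"):
    c=cap(n); cv2.imwrite(f"pics/{n}1.png",c["frame"][:,:,::-1])
    P=c["P"];Z=P[...,2];H=c["hsv"]
    blue=(H[...,0]>100)&(H[...,0]<125)&(H[...,1]>120)
    q=near(c,.644,-.004,.17)&(Z>.16)&(Z<.225)&blue
    print(n,q.sum(),np.percentile(Z[q],[2,50,98]).round(4))
    # holes: non-blue small blobs enclosed by tray
    f=(q).astype(np.uint8); hull=np.zeros_like(f); cs,_=cv2.findContours(f,cv2.RETR_EXTERNAL,cv2.CHAIN_APPROX_NONE)
    k=max(cs,key=cv2.contourArea); cv2.drawContours(hull,[cv2.convexHull(k)],-1,1,-1)
    hull=cv2.erode(hull,np.ones((3,3)))
    for b in blobs(c,(hull>0)&~q,6):
        if b.sum()<200:
            v,u=np.nonzero(b); print(b.sum(),(u.mean().round(1),v.mean().round(1)),"z",np.median(Z[b]).round(3),"cast",plane(c,b,.19).mean(0).round(4))
E
```

```text
time_s: 9.4
tcp_pos: [0.6449, -0.0042, 0.2236]
eef_rot: [179.9, -0.0, -95.9]
contact_force: [-0.9, 0.7, -3.9]
gripper_width: 0.014
gripper_force: 55.0
t 9.4 at [ 0.6449 -0.0042  0.2236] yaw -95.94 j [ 17.  18.  -4.  -0. -69. -23.] w 0.014 f [-0.9  0.7 -3.9]
shift [0.0019 0.0007 0.0016] rz 0.46 rows 0.1
top 3880 [0.1942 0.1985 0.2085]
73 (np.float64(376.5), np.float64(165.9)) z 0.002 cast [ 0.7094 -0.1134]
43 (np.float64(358.3), np.float64(177.0)) z 0.556 cast [ 0.685  -0.0748]
10 (np.float64(343.2), np.float64(207.1)) z 0.312 cast [ 0.6202 -0.0432]
14 (np.float64(341.4), np.float64(226.1)) z 0.332 cast [ 0.5797 -0.0399]
81 (np.float64(368.6), np.float64(233.2)) z 0.018 cast [ 0.5652 -0.0978]
scene 6797 [0.1931 0.1966 0.2071]
71 (np.float64(226.1), np.float64(214.9)) z 0.006 cast [ 0.7064 -0.1142]
83 (np.float64(356.2), np.float64(243.8)) z 0.001 cast [0.5844 0.1104]
9 (np.float64(335.0), np.float64(270.9)) z 0.197 cast [0.6541 0.1218]
99 (np.float64(295.6), np.float64(287.8)) z 0.014 cast [0.7274 0.0951]
```

```bash
python3 - <<'E'
import cv2,numpy as np
a=cv2.imread("pics/top1.png")[120:290,220:420]; b=cv2.imread("pics/scene1.png")[130:370,180:420]
a=cv2.resize(a,(400,340),interpolation=2);b=cv2.resize(b,(400,400),interpolation=2)
o=np.zeros((400,800,3),np.uint8);o[:340,:400]=a;o[:,400:]=b;cv2.imwrite("pics/c1.png",o)
E
```

```text
(no output)
```

View pics/c1.png

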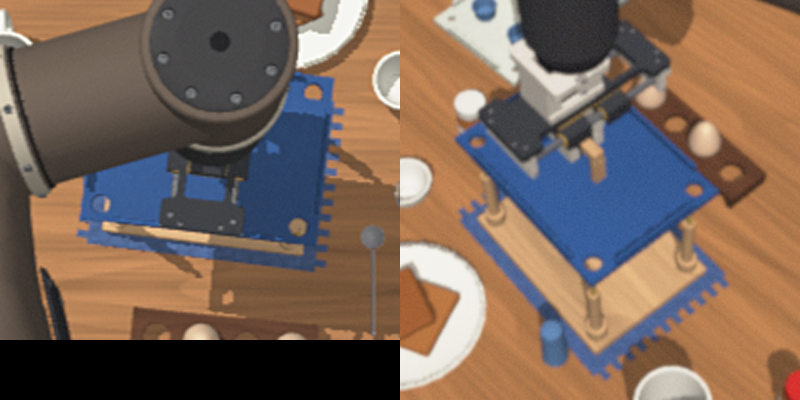

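```bash
cat > holes.py <<'E'
import sys
from m import *
# holes of the held tray (colour sel) at deck z, compared with pins in the same camera
zd=float(sys.argv[1]); white=len(sys.argv)>2
PIN={"top":[(.7271,.0882),(.7038,-.1193),(.5843,.1039),(.5610,-.1034)],"scene":[(.7270,.0917),(.7034,-.1167),(.5847,.1083),(.5606,-.0999)]}
for n in("top","scene"):
    c=cap(n); P=c["P"];Z=P[...,2];H=c["hsv"]
    col=(H[...,1]<45)&(H[...,2]>120) if white else (H[...,0]>100)&(H[...,0]<125)&(H[...,1]>120)
    q=near(c,.644,-.004,.17)&(abs(Z-zd-.006)<.02)&col
    hull=np.zeros(q.shape,np.uint8); k=max(cv2.findContours(q.astype(np.uint8),0,1)[0],key=cv2.contourArea); cv2.drawContours(hull,[cv2.convexHull(k)],-1,1,-1)
    print(n,"deck",np.median(Z[q]).round(4)); out=[]
    for b in blobs(c,(hull>0)&~q,4):
        if b.sum()>150: continue
        h=plane(c,b,zd).mean(0); d=[h-np.array(p) for p in PIN[n]]; i=int(np.argmin([np.linalg.norm(x) for x in d]))
        if np.linalg.norm(d[i])<.02: print("ABCD"[i],b.sum(),"hole-pin mm",(d[i]*1000).round(1),"pxz",np.median(Z[b]).round(3))
E
python3 drive.py '[[0.002,0.001,0.01,0,0,0.3],[0.005,0.0025,0.025,0,0,0.5],[0.005,0.0025,0.037,0,0,0.5],[0.005,0.0025,0.037,0,0,0.5],[0.005,0.0025,0.037,0,0,0.5],[0.005,0.0025,0.037,0,0,0.5]]'; python3 go.py .642 -.009 .187 -96.4; python3 holes.py .157
```

```text
time_s: 10.0
tcp_pos: [0.6428, -0.0094, 0.1876]
eef_rot: [-180.0, -0.0, -96.5]
contact_force: [0.0, 0.4, -3.3]
gripper_width: 0.0138
gripper_force: 55.0
t 10.0 at [ 0.6428 -0.0094  0.1876] yaw -96.5 j [ 17.  19.  -7.   0. -64. -23.] w 0.0138 f [ 0.   0.4 -3.3]
shift [-0.0003  0.0008  0.0006] rz -0.1 rows 0.0
top deck 0.1623
B 4 hole-pin mm [18.7 -6.5] pxz 0.163
B 67 hole-pin mm [2.3 1. ] pxz 0.005
B 6 hole-pin mm [  2.2 -18.8] pxz 0.163
D 78 hole-pin mm [1.3 1.6] pxz 0.116
D 10 hole-pin mm [-15.9   6.9] pxz 0.096
scene deck 0.1606
B 69 hole-pin mm [ 1.2 -1.6] pxz 0.001
C 80 hole-pin mm [ 0.5 -1.4] pxz 0.003
A 93 hole-pin mm [ 0.6 -0.9] pxz 0.016
A 5 hole-pin mm [18.5  2.9] pxz 0.161
```

```bash
python3 drive.py '[[0,0.001,0.01,0,0,0],[0,0.001,0.02,0,0,0],[0,0.001,0.03,0,0,0],[0,0.001,0.038,0,0,0],[0,0.001,0.044,0,0,0],[0,0.001,0.05,0,0,0],[0,0.001,0.05,0,0,0]]'; python3 go.py .642 -.009 .0665 -96.4; python3 holes.py .107
```

```text
time_s: 10.68
tcp_pos: [0.6406, -0.0095, 0.1354]
eef_rot: [179.9, -0.0, -96.5]
contact_force: [-0.3, 0.3, -5.0]
gripper_width: 0.0137
gripper_force: 55.0
t 10.6833 at [ 0.6406 -0.0095  0.1354] yaw -96.54 j [ 17.  21. -11.  -0. -58. -23.] w 0.0137 f [-0.3  0.3 -5. ]
shift [-0.0007 -0.0013  0.0689] rz -0.14 rows 1.7
top deck 0.1103
B 5 hole-pin mm [16.9  2.4] pxz 0.11
B 68 hole-pin mm [-0.1 -0. ] pxz 0.112
D 71 hole-pin mm [-1.1  1.4] pxz 0.112
D 5 hole-pin mm [-17.7   7.9] pxz 0.107
scene deck 0.1089
B 4 hole-pin mm [14.8 -7.2] pxz 0.111
C 138 hole-pin mm [-6.5 -5.6] pxz 0.11
A 125 hole-pin mm [-3.1 -4.1] pxz 0.111
A 4 hole-pin mm [16.7  1.5] pxz 0.107
```

```bash
python3 drive.py '[[0,-0.0005,0.01,0,0,0],[0,-0.0005,0.02,0,0,0],[0,-0.0005,0.03,0,0,0],[0,-0.0005,0.04,0,0,0],[0,-0.0005,0.05,0,0,0],[0,-0.0005,0.058,0,0,0],[0,-0.0005,0.064,0,0,0],[0,-0.0005,0.064,0,0,0]]'; python3 go.py .642 -.009 .0665 -96.4
```

```text
time_s: 11.45
tcp_pos: [0.6409, -0.0097, 0.0712]
eef_rot: [179.8, -0.0, -96.5]
contact_force: [-0.1, 0.8, -4.1]
gripper_width: 0.0135
gripper_force: 55.0
t 11.45 at [ 0.6409 -0.0097  0.0712] yaw -96.54 j [ 17.  25. -14.  -0. -51. -23.] w 0.0135 f [-0.1  0.8 -4.1]
shift [-0.0008 -0.001   0.0047] rz -0.14 rows 0.1
```

```bash
python3 drive.py '[[0,0,0.002,0,0,0],[0,0,0.004,0,0,0],[0,0,0.0055,0,0,0],[0,0,0.0055,0,0,0],[0,0,0.0055,0,0,0]]'; python3 drive.py '[[0,0,0,0,0,0],[0,0,0,0,0,0],[0,0,0,0,0,0],[0,0,0,0,0,0],[0,0,0,0,0,0],[0,0,0,0,0,0]]' 0.04; python3 drive.py '[[0,0,-0.03,0,0,0],[0,0,-0.07,0,0,0],[0,0,-0.11,0,0,0],[0,0,-0.15,0,0,0],[0,0,-0.15,0,0,0],[0,0,-0.15,0,0,0]]' 0.088;  python3 go.py .6295 .3225 .15 -70 .6295 .3225 .15 -30; python3 - <<'E'
from m import *
for n in("top","scene"):
    c=cap(n); H=c["hsv"];P=c["P"];Z=P[...,2]
    b=(H[...,0]>100)&(H[...,0]<125)&(H[...,1]>120)&near(c,.644,-.006,.15)&(Z>.036)&(Z<.047)
    q=P[b]; A=np.c_[q[:,:2]-q[:,:2].mean(0),np.ones(len(q))]; k=np.linalg.lstsq(A,q[:,2],rcond=None)[0]
    print(n,b.sum(),"slope",k.round(4)); print("red",tops(c,.63,.322,.05,.0585,.068)); print(tops(c,.407,-.362,.05,.056,.068))
    print("handle",tops(c,.642,-.007,.05,.082,.098))
E
```

```text
time_s: 11.87
tcp_pos: [0.642, -0.0094, 0.0679]
eef_rot: [-180.0, 0.0, -96.5]
contact_force: [0.3, -0.7, -4.9]
gripper_width: 0.0137
gripper_force: 55.0
time_s: 12.37
tcp_pos: [0.6421, -0.0094, 0.0679]
eef_rot: [-180.0, 0.0, -96.5]
contact_force: [0.1, 0.4, -0.2]
gripper_width: 0.0393
gripper_force: 0.0
time_s: 12.87
tcp_pos: [0.6434, -0.0092, 0.2213]
eef_rot: [-179.7, 0.1, -96.5]
contact_force: [0.8, 0.6, -0.8]
gripper_width: 0.0741
gripper_force: 0.0
t 12.8667 at [ 0.6434 -0.0092  0.2213] yaw -96.52 j [ 17.  18.  -4.   0. -68. -23.] w 0.0741 f [ 0.8  0.6 -0.8]
shift [-0.328   0.0515  0.0713] rz -26.52 rows 8.1
shift [-0.328   0.0515  0.0713] rz -66.52 rows 9.3
top 2600 slope [0.0021 0.0002 0.0418]
red {'n': 0, 'mean': array([nan, nan]), 'rect': array([0., 0.]), 'size': array([0., 0.]), 'yaw': 90.0, 'z': np.float64(nan)}
{'n': 147, 'mean': array([ 0.4069, -0.3641]), 'rect': array([ 0.4076, -0.3643]), 'size': array([13.3, 58.9]), 'yaw': 179.8, 'z': np.float64(0.0603)}
handle {'n': 10, 'mean': array([ 0.6385, -0.0069]), 'rect': array([ 0.6383, -0.0076]), 'size': array([42.5,  2.3]), '
[... 288 characters left out ...]
6 , -0.3663]), 'size': array([0., 0.]), 'yaw': 90.0, 'z': np.float64(0.0606)}
handle {'n': 214, 'mean': array([ 0.6453, -0.0032]), 'rect': array([ 0.6443, -0.0041]), 'size': array([62. , 15.5]), 'yaw': 83.4, 'z': np.float64(0.0902)}m.py:21: RuntimeWarning: Mean of empty slice.
  p=q[:,:2]-q[:,:2].mean(0); w,V=np.linalg.eigh(p.T@p); a=V[:,1]
  ret = um.true_divide(
m.py:22: RuntimeWarning: Mean of empty slice.
  return dict(n=len(q),mean=q[:,:2].mean(0).round(4),rect=np.round(np.array(rc[0])/1000,4),size=np.round(rc[1],1),yaw=round(float(np.degrees(np.arctan2(a[1],a[0]))%180),1),z=np.median(Z[m]).round(4))
  return _methods._mean(a, axis=axis, dtype=dtype,
  ret = ret.dtype.type(ret / rcount)
```

```bash
python3 go.py .6295 .3225 .15 -6.4; python3 drive.py '[[-0.03,0.005,0,0,0,-7],[-0.07,0.01,0.01,0,0,-14],[-0.11,0.017,0.02,0,0,-21],[-0.15,0.023,0.03,0,0,-28],[-0.19,0.03,0.04,0,0,-35],[-0.23,0.036,0.05,0,0,-42],[-0.27,0.042,0.06,0,0,-49],[-0.3,0.047,0.06,0,0,-56],[-0.328,0.0515,0.06,0,0,-63],[-0.328,0.0515,0.06,0,0,-70],[-0.328,0.0515,0.06,0,0,-77],[-0.328,0.0515,0.06,0,0,-84]]' ; python3 drive.py '[[0,0,0,0,0,-6],[0,0,0,0,0,-6],[0,0,0,0,0,-6],[0,0,0,0,0,-6]]'; python3 go.py .6295 .3225 .026 -6.4
```

```text
t 12.9667 at [ 0.6414 -0.0094  0.2174] yaw -96.54 j [ 17.  18.  -5.  -0. -68. -23.] w 0.0827 f [-0.   0.1 -0.1]
shift [-0.3284  0.0496  0.0674] rz -90.14 rows 12.6
time_s: 13.97
tcp_pos: [0.6269, 0.3226, 0.1551]
eef_rot: [179.8, 0.1, -12.1]
contact_force: [-0.1, 0.5, -0.1]
gripper_width: 0.0876
gripper_force: 0.0
time_s: 14.3
tcp_pos: [0.6277, 0.3219, 0.1566]
eef_rot: [179.9, 0.1, -6.7]
contact_force: [-0.2, -0.4, -0.3]
gripper_width: 0.0877
gripper_force: 0.0
t 14.3 at [0.6277 0.3219 0.1566] yaw -6.74 j [ 43.  26.  -0.  -0. -64.  40.] w 0.0877 f [-0.2 -0.4 -0.3]
shift [ 0.0017 -0.0008  0.1306] rz -0.34 rows 3.1
```

```bash
python3 drive.py '[[0.002,-0.001,0.04,0,0,-0.3],[0.002,-0.001,0.08,0,0,-0.3],[0.002,-0.001,0.11,0,0,-0.3],[0.002,-0.001,0.125,0,0,-0.3],[0.002,-0.001,0.13,0,0,-0.3],[0.002,-0.001,0.13,0,0,-0.3]]'; python3 drive.py '[[0,0,0,0,0,0],[0,0,0,0,0,0],[0,0,0,0,0,0],[0,0,0,0,0,0],[0,0,0,0,0,0],[0,0,0,0,0,0],[0,0,0,0,0,0],[0,0,0,0,0,0],[0,0,0,0,0,0]]' 0 20;python3 drive.py '[[0,0,-0.01,0,0,0],[0,0,-0.03,0,0,0],[0,0,-0.06,0,0,0],[0,0,-0.1,0,0,0],[0,0,-0.13,0,0,0],[0,0,-0.16,0,0,0],[0,0,-0.165,0,0,0],[0,0,-0.165,0,0,0]]'; python3 go.py .688 -.0125 .19 -6.4 .688 -.0125 .068 -6.4
```

```text
time_s: 14.8
tcp_pos: [0.6294, 0.3222, 0.0259]
eef_rot: [179.9, 0.1, -6.3]
contact_force: [0.0, 0.9, 0.1]
gripper_width: 0.0876
gripper_force: 0.0
time_s: 15.55
tcp_pos: [0.6301, 0.323, 0.028]
eef_rot: [180.0, -0.0, -6.2]
contact_force: [-1.3, -0.3, 3.4]
gripper_width: 0.0441
gripper_force: 20.0
time_s: 16.22
tcp_pos: [0.6312, 0.3239, 0.1965]
eef_rot: [-179.8, -0.2, -6.2]
contact_force: [-0.8, -0.2, -0.6]
gripper_width: 0.0444
gripper_force: 20.0
t 16.2167 at [0.6312 0.3239 0.1965] yaw -6.21 j [ 43.  25.   3.   0. -68.  41.] w 0.0444 f [-0.8 -0.2 -0.6]
shift [0.0929 0.3283 0.0065] rz 0.19 rows 8.2
shift [0.0929 0.3283 0.1285] rz 0.19 rows 8.7
```

```bash
python3 drive.py '[[0.006,0.02,0,0,0,0],[0.014,0.05,0,0,0,0],[0.024,0.085,0,0,0,0],[0.035,0.12,0,0,0,0],[0.044,0.155,0,0,0,0],[0.054,0.19,0,0,0,0],[0.064,0.225,0,0,0,0],[0.074,0.26,0,0,0,0],[0.083,0.295,0,0,0,0],[0.09,0.318,0,0,0,0],[0.093,0.328,0,0,0,0],[0.093,0.328,0,0,0,0]]'; python3 drive.py '[[0,0,0,0,0,0],[0,0,0,0,0,0],[0,0,0,0,0,0]]'; python3 go.py .688 -.0125 .0695 -6.4
```

```text
time_s: 17.22
tcp_pos: [0.6863, -0.0157, 0.1909]
eef_rot: [180.0, 0.1, -6.4]
contact_force: [0.3, 0.7, -1.6]
gripper_width: 0.0442
gripper_force: 20.0
time_s: 17.47
tcp_pos: [0.6867, -0.0119, 0.1922]
eef_rot: [-180.0, 0.0, -6.2]
contact_force: [0.3, 0.6, -1.3]
gripper_width: 0.0444
gripper_force: 20.0
t 17.4667 at [ 0.6867 -0.0119  0.1922] yaw -6.16 j [ 15.  23.  -0.  -0. -67.  69.] w 0.0444 f [ 0.3  0.6 -1.3]
shift [0.0013 0.0005 0.1227] rz 0.24 rows 2.9
```

```bash
python3 drive.py '[[0.001,0.0005,0.03,0,0,0],[0.001,0.0005,0.06,0,0,0],[0.001,0.0005,0.09,0,0,0],[0.001,0.0005,0.105,0,0,0],[0.001,0.0005,0.115,0,0,0],[0.001,0.0005,0.119,0,0,0],[0.001,0.0005,0.122,0,0,0],[0.001,0.0005,0.122,0,0,0]]'; python3 go.py .688 -.0125 .0695 -6.4;  python3 drive.py '[[0,0,0,0,0,0],[0,0,0,0,0,0],[0,0,0,0,0,0],[0,0,0,0,0,0]]' 0.065; python3 drive.py '[[0,0,-0.03,0,0,0],[0,0,-0.07,0,0,0],[0,0,-0.1,0,0,0],[0,0,-0.12,0,0,0],[0,0,-0.12,0,0,0],[0,0,-0.12,0,0,0]]' 0.085; python3 go.py .62 -.2565 .15 -6.4
```

```text
time_s: 18.13
tcp_pos: [0.6884, -0.0132, 0.0712]
eef_rot: [-180.0, -0.1, -6.2]
contact_force: [-0.9, 0.2, -0.8]
gripper_width: 0.0442
gripper_force: 20.0
t 18.1333 at [ 0.6884 -0.0132  0.0712] yaw -6.19 j [ 15.  29.  -8.   0. -53.  69.] w 0.0442 f [-0.9  0.2 -0.8]
shift [-0.0005 -0.0007  0.0017] rz 0.21 rows 0.0
time_s: 18.47
tcp_pos: [0.6884, -0.0137, 0.0716]
eef_rot: [-180.0, -0.1, -6.2]
contact_force: [0.5, -0.1, 0.2]
gripper_width: 0.0629
gripper_force: 0.0
time_s: 18.97
tcp_pos: [0.6887, -0.0136, 0.1928]
eef_rot: [-179.9, -0.2, -6.2]
contact_force: [-0.0, -0.6, -0.6]
gripper_width: 0.0845
gripper_force: 0.0
t 18.9667 at [ 0.6887 -0.0136  0.1928] yaw -6.23 j [ 15.  23.  -0.  -0. -67.  69.] w 0.0845 f [-0.  -0.6 -0.6]
shift [-0.0419  0.2489  0.0428] rz 0.17 rows 6.1
```

```bash
python3 drive.py '[[-0.005,0.03,0,0,0,0],[-0.012,0.07,0,0,0,0],[-0.019,0.11,0,0,0,0],[-0.026,0.15,0.01,0,0,0],[-0.032,0.19,0.02,0,0,0],[-0.038,0.225,0.03,0,0,0],[-0.042,0.249,0.04,0,0,0],[-0.042,0.249,0.04,0,0,0],[-0.042,0.249,0.04,0,0,0],[-0.042,0.249,0.04,0,0,0]]'; python3 go.py .62 -.2565 .027 -6.4; python3 - <<'E'
from m import *
c=cap("scene")
print("red",tops(c,.688,-.01,.05,.098,.11)); print("wht",tops(c,.62,-.254,.05,.0585,.068))
E
```

```text
time_s: 19.8
tcp_pos: [0.6187, -0.2567, 0.1497]
eef_rot: [-180.0, 0.1, -6.3]
contact_force: [1.2, 0.0, 0.8]
gripper_width: 0.0851
gripper_force: 0.0
t 19.8 at [ 0.6187 -0.2567  0.1497] yaw -6.27 j [ -6.  23.  -6.  -0. -61.  90.] w 0.0851 f [1.2 0.  0.8]
shift [ 0.0013 -0.0004  0.1227] rz 0.13 rows 2.9
red {'n': 309, 'mean': array([ 0.6886, -0.0098]), 'rect': array([ 0.6881, -0.0102]), 'size': array([41.9, 40.1]), 'yaw': 70.1, 'z': np.float64(0.1028)}
wht {'n': 209, 'mean': array([ 0.6199, -0.2551]), 'rect': array([ 0.6194, -0.2557]), 'size': array([42.2, 40.4]), 'yaw': 40.5, 'z': np.float64(0.0616)}
```

Red jar stands upright with its top at 0.103. Next is the white jar.

```bash
python3 drive.py '[[0.001,0,0.04,0,0,0],[0.001,0,0.08,0,0,0],[0.001,0,0.105,0,0,0],[0.001,0,0.118,0,0,0],[0.001,0,0.123,0,0,0],[0.001,0,0.123,0,0,0]]'; python3 drive.py '[[0,0,0,0,0,0],[0,0,0,0,0,0],[0,0,0,0,0,0],[0,0,0,0,0,0],[0,0,0,0,0,0],[0,0,0,0,0,0],[0,0,0,0,0,0],[0,0,0,0,0,0],[0,0,0,0,0,0]]' 0 20;python3 drive.py '[[0,0,-0.01,0,0,0],[0,0,-0.03,0,0,0],[0,0,-0.06,0,0,0],[0,0,-0.1,0,0,0],[0,0,-0.13,0,0,0],[0,0,-0.16,0,0,0],[0,0,-0.165,0,0,0],[0,0,-0.165,0,0,0]]'; python3 go.py .598 -.003 .19 -6.4
```

```text
time_s: 20.35
tcp_pos: [0.6204, -0.2562, 0.0273]
eef_rot: [180.0, 0.1, -6.2]
contact_force: [0.5, 0.4, 0.5]
gripper_width: 0.0852
gripper_force: 0.0
time_s: 21.1
tcp_pos: [0.6203, -0.257, 0.0281]
eef_rot: [180.0, -0.0, -6.2]
contact_force: [-0.4, -0.9, 4.1]
gripper_width: 0.0443
gripper_force: 20.0
time_s: 21.77
tcp_pos: [0.6214, -0.257, 0.1963]
eef_rot: [180.0, -0.3, -6.2]
contact_force: [-0.4, 0.1, -0.5]
gripper_width: 0.0444
gripper_force: 20.0
t 21.7667 at [ 0.6214 -0.257   0.1963] yaw -6.22 j [ -6.  21.  -2.   0. -66.  90.] w 0.0444 f [-0.4  0.1 -0.5]
shift [-0.0508 -0.2499  0.0063] rz 0.18 rows 6.1
```

```bash
python3 drive.py '[[-0.004,-0.02,0,0,0,0],[-0.01,-0.05,0,0,0,0],[-0.017,-0.085,0,0,0,0],[-0.024,-0.12,0,0,0,0],[-0.031,-0.155,0,0,0,0],[-0.038,-0.19,0,0,0,0],[-0.045,-0.22,0,0,0,0],[-0.049,-0.24,0,0,0,0],[-0.0505,-0.25,0,0,0,0],[-0.0505,-0.25,0,0,0,0],[-0.0505,-0.25,0,0,0,0],[-0.0505,-0.25,0,0,0,0]]'; python3 go.py .598 -.003 .0705 -6.4
```

```text
time_s: 22.77
tcp_pos: [0.5967, -0.0035, 0.192]
eef_rot: [180.0, 0.1, -6.2]
contact_force: [-0.3, 0.4, -0.5]
gripper_width: 0.0443
gripper_force: 20.0
t 22.7667 at [ 0.5967 -0.0035  0.192 ] yaw -6.25 j [ 18.  15. -12.  -0. -63.  65.] w 0.0443 f [-0.3  0.4 -0.5]
shift [ 0.0012 -0.0006  0.1215] rz 0.15 rows 2.9
```

```bash
python3 drive.py '[[0.001,-0.0005,0.03,0,0,0],[0.001,-0.0005,0.06,0,0,0],[0.001,-0.0005,0.09,0,0,0],[0.001,-0.0005,0.105,0,0,0],[0.001,-0.0005,0.115,0,0,0],[0.001,-0.0005,0.119,0,0,0],[0.001,-0.0005,0.1215,0,0,0],[0.001,-0.0005,0.1215,0,0,0]]'; python3 drive.py '[[0,0,0,0,0,0],[0,0,0,0,0,0],[0,0,0,0,0,0],[0,0,0,0,0,0]]' 0.065; python3 drive.py '[[0,0,-0.03,0,0,0],[0,0,-0.07,0,0,0],[0,0,-0.1,0,0,0],[0,0,-0.13,0,0,0],[0,0,-0.13,0,0,0],[0,0,-0.13,0,0,0]]' 0.04; python3 - <<'E'
from m import *
for n in("top","scene"):
    c=cap(n); cv2.imwrite(f"pics/{n}2.png",c["frame"][:,:,::-1])
    for a in((.6,0,.045,.098,.11),(.688,-.01,.045,.098,.11),(.407,-.362,.05,.056,.068)):
        try: print(n,tops(c,*a))
        except Exception as e: print(e)
E
python3 go.py .407 -.3625 .15 -0.2
```

```text
time_s: 23.43
tcp_pos: [0.5986, -0.0028, 0.0716]
eef_rot: [-180.0, -0.0, -6.3]
contact_force: [0.1, 0.6, -0.3]
gripper_width: 0.0444
gripper_force: 20.0
time_s: 23.77
tcp_pos: [0.5986, -0.0022, 0.072]
eef_rot: [-180.0, -0.1, -6.2]
contact_force: [0.6, 0.1, 0.5]
gripper_width: 0.0631
gripper_force: 0.0
time_s: 24.27
tcp_pos: [0.5993, -0.002, 0.2038]
eef_rot: [-179.9, -0.3, -6.2]
contact_force: [-0.2, 0.4, -0.6]
gripper_width: 0.0404
gripper_force: 0.0
top {'n': 0, 'mean': array([nan, nan]), 'rect': array([0., 0.]), 'size': array([0., 0.]), 'yaw': 90.0, 'z': np.float64(nan)}
top {'n': 0, 'mean': array([nan, nan]), 'rect': array([0., 0.]), 'size': array([0., 0.]), 'yaw': 90.0, 'z': np.float64(nan)}
top {'n': 146, 'mean': array([ 0.4066, -0.3641]), 'rect': array([ 0.4075, -0.3647]), 'size': array([14.1, 59. ]), 'yaw': 0.3, 'z': np.float64(0.0605)}
scene {'n': 284, 'mean': array([0.5986, 0.001 ]), 'rect': array([ 5.974e-01, -4.000e-04]), 'size': array([43.8, 38.8]), 'yaw': 39.5, 'z': np.float64(0.1031)}
scene {'n': 308, 'mean': array([ 0.6888, -0.0098]), 'rect': array([ 0.6883, -0.0106]), 'size': array([41.2, 40.1]), 'yaw': 56.1, 'z': np.float64(0.1028)}
scene {'n': 118, 'mean': array([ 0.4066, -0.361 ]), 'rect': array([ 0.4056, -0.3611]), 'size': array([61.5, 17.3]), 'yaw': 179.4, 'z': np.float64(0.06)}
t 24.3667 at [ 0.5976 -0.0023  0.2008] yaw -6.23 j [ 18.  14. -12.  -0. -64.  65.] w 0.0404 f [-0.  -0.3 -0.1]
shift [-0.1504  0.3787  0.0508] rz -6.03 rows 9.8m.py:21: RuntimeWarning: Mean of empty slice.
  p=q[:,:2]-q[:,:2].mean(0); w,V=np.linalg.eigh(p.T@p); a=V[:,1]
  ret = um.true_divide(
m.py:22: RuntimeWarning: Mean of empty slice.
  return dict(n=len(q),mean=q[:,:2].mean(0).round(4),rect=np.round(np.array(rc[0])/1000,4),size=np.round(rc[1],1),yaw=round(float(np.degrees(np.arctan2(a[1],a[0]))%180),1),z=np.median(Z[m]).round(4))
  return _methods._mean(a, axis=axis, dtype=dtype,
  ret = ret.dtype.type(ret / rcount)
```

View pics/scene2.png

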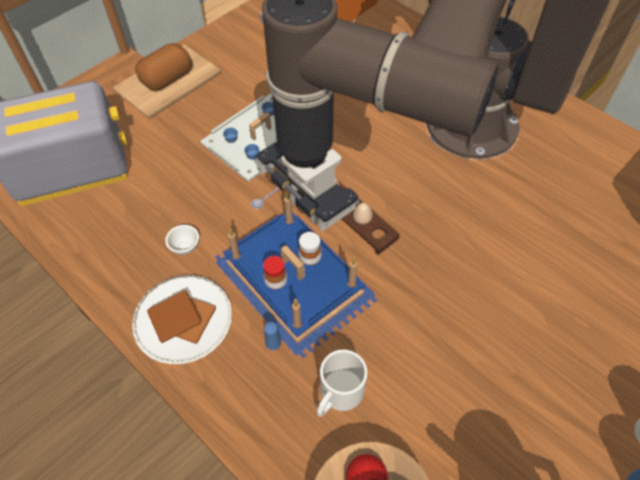

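The picture shows the blue tray seated and both jars upright, red at (275,270) and white at (310,247). The white tray is unmoved. I go to its handle.

```bash
python3 drive.py '[[-0.01,0.025,0,0,0,-1],[-0.025,0.063,0,0,0,-2],[-0.04,0.1,0,0,0,-3],[-0.055,0.138,0,0,0,-4],[-0.07,0.176,0,0,0,-5],[-0.085,0.214,0,0,0,-6],[-0.1,0.252,0.01,0,0,-6],[-0.115,0.29,0.02,0,0,-6],[-0.13,0.328,0.03,0,0,-6],[-0.143,0.36,0.04,0,0,-6],[-0.15,0.379,0.05,0,0,-6],[-0.15,0.379,0.05,0,0,-6]]'; python3 drive.py '[[0,0,0,0,0,0],[0,0,0,0,0,0],[0,0,0,0,0,0]]'; python3 go.py .4067 -.3625 .036 -0.2
python3 - <<'E'
from m import *
c=cap("scene"); print(tops(c,.407,-.362,.05,.056,.068))
E
```

```text
time_s: 25.37
tcp_pos: [0.404, -0.3646, 0.1475]
eef_rot: [-179.8, 0.3, -0.5]
contact_force: [-0.0, 0.3, -0.2]
gripper_width: 0.0401
gripper_force: 0.0
time_s: 25.62
tcp_pos: [0.4083, -0.3623, 0.1511]
eef_rot: [-180.0, 0.0, -0.2]
contact_force: [-0.4, 0.3, 0.2]
gripper_width: 0.04
gripper_force: 0.0
t 25.6167 at [ 0.4083 -0.3623  0.1511] yaw -0.18 j [-21.  12. -22.  -0. -56. 111.] w 0.04 f [-0.4  0.3  0.2]
shift [-0.0016  0.0002  0.1151] rz 0.02 rows 2.8
{'n': 120, 'mean': array([ 0.4064, -0.3605]), 'rect': array([ 0.4059, -0.3604]), 'size': array([60.2, 19.7]), 'yaw': 179.0, 'z': np.float64(0.0603)}
```

```bash
python3 drive.py '[[-0.0015,0,0.04,0,0,0],[-0.0015,0,0.075,0,0,0],[-0.0015,0,0.1,0,0,0],[-0.0015,0,0.115,0,0,0],[-0.0015,0,0.115,0,0,0],[-0.0015,0,0.115,0,0,0]]'; python3 drive.py '[[0,0,0,0,0,0],[0,0,0,0,0,0],[0,0,0,0,0,0],[0,0,0,0,0,0],[0,0,0,0,0,0],[0,0,0,0,0,0],[0,0,0,0,0,0],[0,0,0,0,0,0]]' 0 58;python3 drive.py '[[0,0,-0.01,0,0,0],[0,0,-0.03,0,0,0],[0,0,-0.055,0,0,0],[0,0,-0.085,0,0,0],[0,0,-0.115,0,0,0],[0,0,-0.145,0,0,0],[0,0,-0.17,0,0,0],[0,0,-0.19,0,0,0],[0,0,-0.2,0,0,0],[0,0,-0.2,0,0,0]]'; python3 go.py .642 -.0094 .236 -96.5
```

```text
time_s: 26.17
tcp_pos: [0.4068, -0.3623, 0.0361]
eef_rot: [-180.0, 0.1, -0.1]
contact_force: [0.2, -0.3, 0.5]
gripper_width: 0.04
gripper_force: 0.0
time_s: 26.83
tcp_pos: [0.407, -0.3634, 0.0372]
eef_rot: [179.9, -0.1, -0.2]
contact_force: [-1.1, -0.7, 6.8]
gripper_width: 0.0136
gripper_force: 58.0
time_s: 27.67
tcp_pos: [0.4069, -0.3632, 0.2384]
eef_rot: [179.9, -0.2, -0.2]
contact_force: [1.1, -0.8, -4.5]
gripper_width: 0.0133
gripper_force: 58.0
t 27.6667 at [ 0.4069 -0.3632  0.2384] yaw -0.23 j [-21.   8. -15.   0. -67. 111.] w 0.0133 f [ 1.1 -0.8 -4.5]
shift [ 0.2337 -0.3547  0.0024] rz 96.27 rows 13.4
```

```bash
python3 drive.py '[[0.008,-0.012,0,0,0,3],[0.022,-0.034,0,0,0,9],[0.04,-0.06,0,0,0,15],[0.058,-0.088,0,0,0,21],[0.076,-0.115,0,0,0,27],[0.094,-0.142,0,0,0,33],[0.112,-0.17,0,0,0,39],[0.13,-0.197,0,0,0,45],[0.146,-0.22,0,0,0,51],[0.161,-0.244,0,0,0,57],[0.175,-0.265,0,0,0,63],[0.187,-0.284,0,0,0,69]]'; python3 go.py .642 -.0094 .236 -96.5
```

```text
time_s: 28.67
tcp_pos: [0.5941, -0.0779, 0.2336]
eef_rot: [179.8, 0.1, -69.5]
contact_force: [0.3, 0.4, -3.8]
gripper_width: 0.0131
gripper_force: 58.0
t 28.6667 at [ 0.5941 -0.0779  0.2336] yaw -69.51 j [ 11.  13.  -8.  -0. -68.   9.] w 0.0131 f [ 0.3  0.4 -3.8]
shift [-0.0474 -0.0688 -0.0024] rz 26.99 rows 3.8
```

```bash
python3 drive.py '[[-0.01,-0.015,0,0,0,6],[-0.02,-0.029,0,0,0,12],[-0.03,-0.043,0.005,0,0,18],[-0.04,-0.057,0.01,0,0,23],[-0.0475,-0.069,0.02,0,0,27],[-0.0475,-0.069,0.03,0,0,27],[-0.0475,-0.069,0.035,0,0,27],[-0.0475,-0.069,0.035,0,0,27],[-0.0475,-0.069,0.035,0,0,27],[-0.0475,-0.069,0.035,0,0,27]]'; python3 go.py .642 -.0094 .2 -96.5; python3 holes.py .169 w; python3 - <<'E'
from m import *
o=np.zeros((400,800,3),np.uint8)
a=cap("top")["frame"][120:290,220:420,::-1]; b=cap("scene")["frame"][130:370,180:420,::-1]
o[:340,:400]=cv2.resize(a,(400,340),interpolation=2); o[:,400:]=cv2.resize(b,(400,400),interpolation=2); cv2.imwrite("pics/c3.png",o)
E
```

```text
time_s: 29.5
tcp_pos: [0.642, -0.0114, 0.2014]
eef_rot: [-180.0, -0.0, -96.2]
contact_force: [1.2, -0.8, -3.5]
gripper_width: 0.0135
gripper_force: 58.0
t 29.5 at [ 0.642  -0.0114  0.2014] yaw -96.22 j [ 16.  18.  -6.   0. -66. -23.] w 0.0135 f [ 1.2 -0.8 -3.5]
shift [-0.002   0.0002  0.0014] rz 0.28 rows 0.1
top deck 0.1761
B 17 hole-pin mm [ 2.1 -1.7] pxz 0.001
D 21 hole-pin mm [ 1.3 -1.3] pxz 0.045
scene deck 0.1745
B 12 hole-pin mm [ 0.2 -3. ] pxz -0.002
C 16 hole-pin mm [-2.  -3.5] pxz -0.003
A 14 hole-pin mm [-0.3 -2.5] pxz 0.041
A 13 hole-pin mm [-4.  19.5] pxz 0.169
A 5 hole-pin mm [19.5  2.3] pxz 0.039
```

View pics/c3.png

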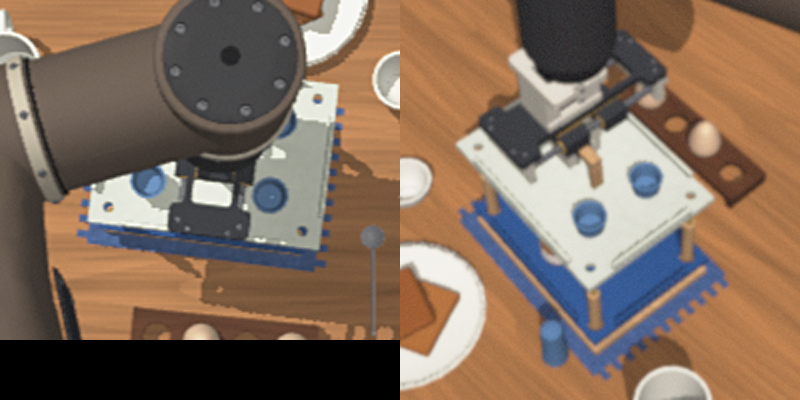

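```bash
python3 drive.py '[[-0.0014,0.001,0.008,0,0,0.45],[-0.0014,0.001,0.016,0,0,0.45],[-0.0014,0.001,0.016,0,0,0.45],[-0.0014,0.001,0.016,0,0,0.45],[-0.0014,0.001,0.016,0,0,0.45]]'; python3 go.py .642 -.0094 .2 -96.5; python3 holes.py .1553 w
```

```text
time_s: 30.12
tcp_pos: [0.6413, -0.0093, 0.1849]
eef_rot: [180.0, -0.0, -96.7]
contact_force: [0.8, 0.8, -3.9]
gripper_width: 0.0132
gripper_force: 58.0
t 30.1167 at [ 0.6413 -0.0093  0.1849] yaw -96.67 j [ 17.  19.  -7.   0. -64. -23.] w 0.0132 f [ 0.8  0.8 -3.9]
shift [ 0.     -0.0007 -0.0151] rz -0.17 rows 0.4
top deck 0.1596
B 4 hole-pin mm [19.  -2.3] pxz 0.003
B 17 hole-pin mm [-0.2  0.6] pxz 0.006
D 20 hole-pin mm [0.1 1.6] pxz 0.123
scene deck 0.1579
B 11 hole-pin mm [0.1 0.5] pxz 0.001
B 4 hole-pin mm [16.3 -7.8] pxz 0.153
C 16 hole-pin mm [-0.3  0.6] pxz -0.003
A 16 hole-pin mm [ 0.8 -0.3] pxz 0.04
```

```bash
python3 drive.py '[[0.0005,0,0.005,0,0,0],[0.0005,0,0.01,0,0,0],[0.0005,0,0.014,0,0,0],[0.0005,0,0.018,0,0,0],[0.0005,0,0.018,0,0,0],[0.0005,0,0.018,0,0,0]]'; python3 holes.py .137 w
```

```text
time_s: 30.72
tcp_pos: [0.6411, -0.0098, 0.1667]
eef_rot: [180.0, -0.0, -96.7]
contact_force: [-0.2, -0.9, -4.2]
gripper_width: 0.0133
gripper_force: 58.0
top deck 0.1415
B 4 hole-pin mm [18.1 -6.7] pxz 0.069
B 14 hole-pin mm [-0.3  0.2] pxz 0.13
D 20 hole-pin mm [-0.9  1.6] pxz 0.133
scene deck 0.1398
B 9 hole-pin mm [-1.5 -1.8] pxz 0.134
C 16 hole-pin mm [-0.9 -1.3] pxz 0.136
A 10 hole-pin mm [ 0.2 -1.9] pxz 0.135
```

```bash
python3 drive.py '[[0,0,0.004,0,0,0],[0,0,0.008,0,0,0],[0,0,0.012,0,0,0],[0,0,0.015,0,0,0],[0,0,0.0175,0,0,0],[0,0,0.0185,0,0,0],[0,0,0.0185,0,0,0],[0,0,0.0185,0,0,0]]'; python3 go.py .642 -.0094 .149 -96.5
```

```text
time_s: 31.48
tcp_pos: [0.6411, -0.0098, 0.1492]
eef_rot: [-180.0, -0.0, -96.7]
contact_force: [-4.0, 1.0, 2.7]
gripper_width: 0.0133
gripper_force: 58.0
t 31.4833 at [ 0.6411 -0.0098  0.1492] yaw -96.67 j [ 17.  21. -10.   0. -60. -23.] w 0.0133 f [-4.   1.   2.7]
shift [-0.0005 -0.0009  0.0002] rz -0.17 rows 0.0
```

```bash
python3 drive.py '[[0,0,0,0,0,0],[0,0,0,0,0,0],[0,0,0,0,0,0],[0,0,0,0,0,0],[0,0,0,0,0,0],[0,0,0,0,0,0]]' 0.04; python3 drive.py '[[0,0,-0.03,0,0,0],[0,0,-0.06,0,0,0],[0,0,-0.09,0,0,0],[0,0,-0.1,0,0,0],[0,0,-0.1,0,0,0],[0,0,-0.1,0,0,0]]' 0.075; python3 go.py .436 .004 .15 -6.4
```

```text
time_s: 31.98
tcp_pos: [0.6414, -0.0098, 0.1487]
eef_rot: [-180.0, 0.0, -96.7]
contact_force: [-0.1, -0.5, -0.6]
gripper_width: 0.0392
gripper_force: 0.0
time_s: 32.48
tcp_pos: [0.6414, -0.0096, 0.2492]
eef_rot: [-179.9, 0.0, -96.7]
contact_force: [0.1, -0.8, -0.4]
gripper_width: 0.0726
gripper_force: 0.0
t 32.4833 at [ 0.6414 -0.0096  0.2492] yaw -96.68 j [ 17.  17.  -2.  -0. -71. -23.] w 0.0726 f [ 0.1 -0.8 -0.4]
shift [0.0104 0.2056 0.0992] rz -90.28 rows 12.6
```

```bash
python3 drive.py '[[0.001,0.02,0,0,0,-7],[0.003,0.05,0,0,0,-14],[0.005,0.08,0,0,0,-21],[0.007,0.11,0,0,0,-28],[0.009,0.14,0,0,0,-35],[0.01,0.17,0.01,0,0,-42],[0.01,0.195,0.03,0,0,-49],[0.01,0.2055,0.05,0,0,-56],[0.01,0.2055,0.07,0,0,-63],[0.01,0.2055,0.09,0,0,-70],[0.01,0.2055,0.1,0,0,-77],[0.01,0.2055,0.1,0,0,-84]]'; python3 drive.py '[[0,0,0,0,0,-6.3],[0,0,0,0,0,-6.3],[0,0,0,0,0,-6.3],[0,0,0,0,0,-6.3]]'; python3 go.py .4358 .004 .027 -6.4; python3 - <<'E'
from m import *
for n in("top","scene"):
    c=cap(n); H=c["hsv"];P=c["P"];Z=P[...,2]; print(n)
    cup=(H[...,0]>98)&(H[...,0]<122)&(H[...,1]>70)&near(c,.642,-.007,.12)&(Z>.115)
    for b in blobs(c,cup,20): print("cup",b.sum(),np.array(cv2.minAreaRect(P[b][:,:2].astype(np.float32))[0]).round(4),P[b].mean(0).round(4))
    q=P[near(c,.644,-.006,.14)&(H[...,1]<45)&(H[...,2]>110)&(abs(Z-.123)<.006)]
    A=np.c_[q[:,:2]-q[:,:2].mean(0),np.ones(len(q))]; print("deck",len(q),np.linalg.lstsq(A,q[:,2],rcond=None)[0].round(4))
    for a in((.436,.004,.04,.06,.08),(.427,-.104,.04,.06,.08)):
        try: print(tops(c,*a))
        except Exception: pass
E
```

```text
time_s: 33.48
tcp_pos: [0.4334, 0.0034, 0.1452]
eef_rot: [179.8, 0.3, -12.4]
contact_force: [-0.2, 0.6, -0.7]
gripper_width: 0.0745
gripper_force: 0.0
time_s: 33.82
tcp_pos: [0.4356, 0.0041, 0.1482]
eef_rot: [180.0, 0.0, -6.6]
contact_force: [0.6, 0.4, -0.1]
gripper_width: 0.0751
gripper_force: 0.0
t 33.8167 at [0.4356 0.0041 0.1482] yaw -6.59 j [ 27.   2. -35.  -0. -54.  57.] w 0.0751 f [ 0.6  0.4 -0.1]
shift [2.000e-04 1.000e-04 1.212e-01] rz -0.19 rows 2.9
top
cup 215 [0.691  0.0536] [0.6927 0.0543 0.1349]
cup 206 [ 0.676  -0.0755] [ 0.6775 -0.076   0.1344]
cup 210 [0.6118 0.0635] [0.6127 0.0635 0.1342]
cup 217 [ 0.5969 -0.0663] [ 0.5974 -0.0666  0.1346]
deck 6765 [ 0.002  -0.      0.1239]
{'n': 0, 'mean': array([nan, nan]), 'rect': array([0., 0.]), 'size': array([0., 0.]), 'yaw': 90.0, 'z': np.float64(nan)}
{'n': 30, 'mean': array([ 0.4249, -0.1156]), 'rect': array([ 0.4244, -0.1164]), 'size': array([ 9.1, 24.1]), 'yaw': 172.8, 'z': np.float64(0.0645)}
scene
cup 226 [ 0.5967 -0.0657] [ 0.5936 -0.0681  0.1343]
cup 240 [ 0.6758 -0.0728] [ 0.6729 -0.0776  0.1338]
cup 262 [0.6087 0.0
[... 180 characters left out ...]
.435 , 0.0048]), 'size': array([28.1, 26.6]), 'yaw': 143.2, 'z': np.float64(0.0654)}
{'n': 93, 'mean': array([ 0.4275, -0.1018]), 'rect': array([ 0.4263, -0.1012]), 'size': array([24.4, 25.9]), 'yaw': 127.2, 'z': np.float64(0.0653)}m.py:21: RuntimeWarning: Mean of empty slice.
  p=q[:,:2]-q[:,:2].mean(0); w,V=np.linalg.eigh(p.T@p); a=V[:,1]
  ret = um.true_divide(
m.py:22: RuntimeWarning: Mean of empty slice.
  return dict(n=len(q),mean=q[:,:2].mean(0).round(4),rect=np.round(np.array(rc[0])/1000,4),size=np.round(rc[1],1),yaw=round(float(np.degrees(np.arctan2(a[1],a[0]))%180),1),z=np.median(Z[m]).round(4))
  return _methods._mean(a, axis=axis, dtype=dtype,
  ret = ret.dtype.type(ret / rcount)
```

The white tray sits level, deck at 0.123. Its cups nearest the robot are at about (.6095,.061) and (.596,-.067). Now the first egg.

```bash
python3 drive.py '[[0,0,0.035,0,0,-0.2],[0,0,0.07,0,0,-0.2],[0,0,0.095,0,0,-0.2],[0,0,0.11,0,0,-0.2],[0,0,0.12,0,0,-0.2],[0,0,0.121,0,0,-0.2],[0,0,0.121,0,0,-0.2]]'; python3 drive.py '[[0,0,0,0,0,0],[0,0,0,0,0,0],[0,0,0,0,0,0],[0,0,0,0,0,0],[0,0,0,0,0,0],[0,0,0,0,0,0],[0,0,0,0,0,0],[0,0,0,0,0,0]]' 0 12;python3 drive.py '[[0,0,-0.005,0,0,0],[0,0,-0.015,0,0,0],[0,0,-0.035,0,0,0],[0,0,-0.065,0,0,0],[0,0,-0.1,0,0,0],[0,0,-0.13,0,0,0],[0,0,-0.16,0,0,0],[0,0,-0.18,0,0,0],[0,0,-0.19,0,0,0],[0,0,-0.19,0,0,0],[0,0,-0.19,0,0,0]]'; python3 go.py .6095 .061 .22 -6.4;  python3 - <<'E'
from m import *
c=cap("scene"); P=c["P"]; m=near(c,.436,.004,.05)&(P[...,2]>.12); H=c["hsv"]
m&=(H[...,0]<20)&(H[...,1]>40)&(H[...,1]<130)&(H[...,2]>120); q=P[m]; print(m.sum(),q.mean(0).round(4),np.percentile(q[:,2],[2,98]).round(3)) if m.sum() else print(0)
cv2.imwrite("pics/e.png",cv2.resize(c["frame"][60:300,240:480,::-1],(480,480)))
E
```

```text
time_s: 34.5
tcp_pos: [0.4357, 0.004, 0.0273]
eef_rot: [180.0, 0.1, -6.2]
contact_force: [-0.8, 0.6, 1.6]
gripper_width: 0.0748
gripper_force: 0.0
time_s: 35.17
tcp_pos: [0.4356, 0.0032, 0.028]
eef_rot: [179.9, 0.0, -6.2]
contact_force: [0.3, -7.8, 5.0]
gripper_width: 0.0434
gripper_force: 12.0
time_s: 36.08
tcp_pos: [0.4356, 0.0043, 0.2172]
eef_rot: [-180.0, 0.0, -6.2]
contact_force: [-0.2, 0.9, -0.4]
gripper_width: 0.0433
gripper_force: 12.0
t 36.0833 at [0.4356 0.0043 0.2172] yaw -6.19 j [ 27.  -2. -29.  -0. -64.  57.] w 0.0433 f [-0.2  0.9 -0.4]
shift [ 0.1668 -0.0751 -0.0028] rz 0.21 rows 4.4
402 [0.4604 0.0189 0.405 ] [0.214 0.549]
```

View pics/e.png

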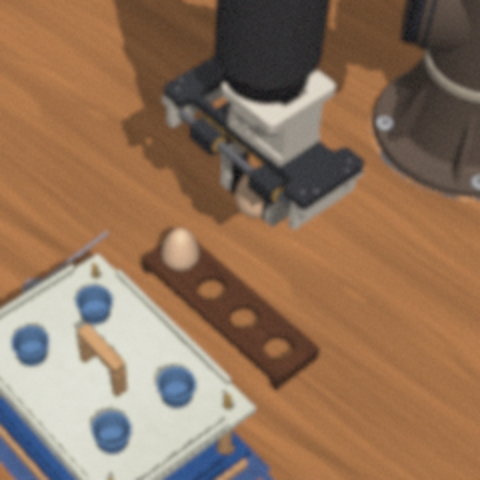

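```bash
python3 drive.py '[[0.01,-0.005,0,0,0,0],[0.03,-0.014,0,0,0,0],[0.055,-0.025,0,0,0,0],[0.08,-0.036,0,0,0,0],[0.105,-0.047,0,0,0,0],[0.13,-0.058,0,0,0,0],[0.15,-0.067,0,0,0,0],[0.162,-0.073,0,0,0,0],[0.1668,-0.075,0,0,0,0],[0.1668,-0.075,0,0,0,0],[0.1668,-0.075,0,0,0,0]]';  python3 go.py .6095 .061 .152 -6.4
```

```text
time_s: 37.05
tcp_pos: [0.6093, 0.0606, 0.2161]
eef_rot: [179.9, 0.1, -6.2]
contact_force: [-0.2, -0.9, -0.1]
gripper_width: 0.0436
gripper_force: 12.0
t 37.05 at [0.6093 0.0606 0.2161] yaw -6.19 j [ 24.  15.  -8.  -0. -67.  60.] w 0.0436 f [-0.2 -0.9 -0.1]
shift [ 0.0002 -0.0004  0.0641] rz 0.21 rows 1.5
```

```bash
python3 drive.py '[[0,0,0.015,0,0,0],[0,0,0.03,0,0,0],[0,0,0.043,0,0,0],[0,0,0.053,0,0,0],[0,0,0.059,0,0,0],[0,0,0.062,0,0,0],[0,0,0.064,0,0,0],[0,0,0.064,0,0,0],[0,0,0.064,0,0,0]]';  python3 - <<'E'
from m import *
o=np.zeros((400,800,3),np.uint8)
a=cap("top")["frame"][130:280,230:380,::-1]; b=cap("scene")["frame"][180:340,220:380,::-1]
o[:,:400]=cv2.resize(a,(400,400),interpolation=2); o[:,400:]=cv2.resize(b,(400,400),interpolation=2); cv2.imwrite("pics/c5.png",o)
E
```

```text
time_s: 37.8
tcp_pos: [0.6105, 0.0611, 0.1545]
eef_rot: [-180.0, -0.1, -6.2]
contact_force: [0.7, 0.9, -0.3]
gripper_width: 0.0433
gripper_force: 12.0
```

View pics/c5.png

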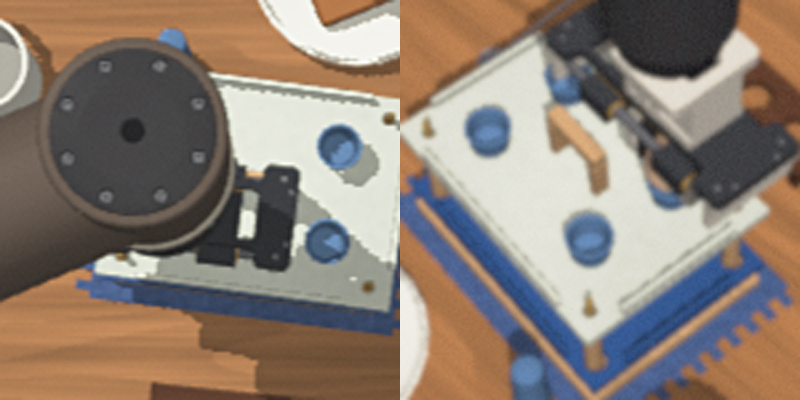

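The egg sits over its cup, at crop px (668,180). I lower 3 mm more and release.

```bash
python3 drive.py '[[0,0,0.001,0,0,0],[0,0,0.002,0,0,0],[0,0,0.003,0,0,0],[0,0,0.003,0,0,0]]'; python3 drive.py '[[0,0,0,0,0,0],[0,0,0,0,0,0],[0,0,0,0,0,0],[0,0,0,0,0,0]]' 0.06;python3 drive.py '[[0,0,-0.01,0,0,0],[0,0,-0.03,0,0,0],[0,0,-0.06,0,0,0],[0,0,-0.08,0,0,0],[0,0,-0.08,0,0,0],[0,0,-0.08,0,0,0]]' 0.075;  python3 go.py .4267 -.1043 .15 -6.4;  python3 - <<'E'
from m import *
c=cap("scene"); print(tops(c,.61,.062,.04,.182,.2)); print(tops(c,.4267,-.102,.04,.06,.08))
E
```

```text
time_s: 38.23
tcp_pos: [0.6119, 0.0612, 0.1527]
eef_rot: [-179.9, -0.3, -6.1]
contact_force: [2.9, 1.5, 8.9]
gripper_width: 0.0436
gripper_force: 12.0
time_s: 38.57
tcp_pos: [0.6093, 0.0606, 0.1501]
eef_rot: [180.0, 0.1, -6.2]
contact_force: [-0.0, 0.0, 1.0]
gripper_width: 0.0594
gripper_force: 0.0
time_s: 39.07
tcp_pos: [0.6105, 0.061, 0.2327]
eef_rot: [-179.9, -0.2, -6.2]
contact_force: [-0.2, -0.6, 0.3]
gripper_width: 0.0743
gripper_force: 0.0
t 39.0667 at [0.6105 0.061  0.2327] yaw -6.18 j [ 24.  14.  -7.   0. -68.  60.] w 0.0743 f [-0.2 -0.6  0.3]
shift [-0.1649  0.1841  0.0827] rz 0.22 rows 6.3
{'n': 161, 'mean': array([0.616 , 0.0682]), 'rect': array([0.6143, 0.067 ]), 'size': array([25.2, 29.9]), 'yaw': 141.3, 'z': np.float64(0.1893)}
{'n': 0, 'mean': array([nan, nan]), 'rect': array([0., 0.]), 'size': array([0., 0.]), 'yaw': 90.0, 'z': np.float64(nan)}m.py:21: RuntimeWarning: Mean of empty slice.
  p=q[:,:2]-q[:,:2].mean(0); w,V=np.linalg.eigh(p.T@p); a=V[:,1]
  ret = um.true_divide(
m.py:22: RuntimeWarning: Mean of empty slice.
  return dict(n=len(q),mean=q[:,:2].mean(0).round(4),rect=np.round(np.array(rc[0])/1000,4),size=np.round(rc[1],1),yaw=round(float(np.degrees(np.arctan2(a[1],a[0]))%180),1),z=np.median(Z[m]).round(4))
  return _methods._mean(a, axis=axis, dtype=dtype,
  ret = ret.dtype.type(ret / rcount)
```

```bash
python3 drive.py '[[-0.02,0.022,0,0,0,0],[-0.045,0.05,0,0,0,0],[-0.07,0.078,0,0,0,0],[-0.095,0.106,0,0,0,0],[-0.12,0.134,0.01,0,0,0],[-0.145,0.162,0.03,0,0,0],[-0.16,0.18,0.055,0,0,0],[-0.165,0.186,0.08,0,0,0],[-0.165,0.186,0.08,0,0,0],[-0.165,0.186,0.08,0,0,0]]';  python3 go.py .4265 -.1058 .0275 -6.4
```

```text
time_s: 39.95
tcp_pos: [0.4249, -0.1068, 0.1501]
eef_rot: [179.9, 0.2, -6.2]
contact_force: [1.0, 0.3, 1.2]
gripper_width: 0.0751
gripper_force: 0.0
t 39.95 at [ 0.4249 -0.1068  0.1501] yaw -6.22 j [ 12.   2. -34.   0. -54.  72.] w 0.0751 f [1.  0.3 1.2]
shift [ 0.0015 -0.0012  0.1226] rz 0.18 rows 2.9
```

```bash
python3 drive.py '[[0.001,-0.001,0.035,0,0,0],[0.001,-0.001,0.07,0,0,0],[0.001,-0.001,0.095,0,0,0],[0.001,-0.001,0.11,0,0,0],[0.001,-0.001,0.12,0,0,0],[0.001,-0.001,0.122,0,0,0],[0.001,-0.001,0.122,0,0,0]]'; python3 drive.py '[[0,0,0,0,0,0],[0,0,0,0,0,0],[0,0,0,0,0,0],[0,0,0,0,0,0],[0,0,0,0,0,0],[0,0,0,0,0,0],[0,0,0,0,0,0],[0,0,0,0,0,0]]' 0 12;python3 drive.py '[[0,0,-0.005,0,0,0],[0,0,-0.015,0,0,0],[0,0,-0.035,0,0,0],[0,0,-0.065,0,0,0],[0,0,-0.1,0,0,0],[0,0,-0.13,0,0,0],[0,0,-0.16,0,0,0],[0,0,-0.18,0,0,0],[0,0,-0.19,0,0,0],[0,0,-0.19,0,0,0],[0,0,-0.19,0,0,0]]'; python3 go.py .5957 -.0672 .22 -6.4
```

```text
time_s: 40.53
tcp_pos: [0.4283, -0.1049, 0.0289]
eef_rot: [180.0, 0.0, -6.1]
contact_force: [0.0, 0.8, -0.0]
gripper_width: 0.0751
gripper_force: 0.0
time_s: 41.2
tcp_pos: [0.4268, -0.1064, 0.0292]
eef_rot: [179.9, -0.0, -6.1]
contact_force: [-0.6, -7.6, 4.7]
gripper_width: 0.0434
gripper_force: 12.0
time_s: 42.12
tcp_pos: [0.4266, -0.1053, 0.2182]
eef_rot: [-180.0, -0.0, -6.2]
contact_force: [-0.4, 0.2, -0.3]
gripper_width: 0.0435
gripper_force: 12.0
t 42.1167 at [ 0.4266 -0.1053  0.2182] yaw -6.19 j [ 12.  -2. -28.  -0. -64.  72.] w 0.0435 f [-0.4  0.2 -0.3]
shift [ 0.164  -0.0561 -0.0018] rz 0.21 rows 4.2
```

```bash
python3 drive.py '[[0.01,-0.003,0,0,0,0],[0.03,-0.01,0,0,0,0],[0.055,-0.019,0,0,0,0],[0.08,-0.027,0,0,0,0],[0.105,-0.036,0,0,0,0],[0.13,-0.044,0,0,0,0],[0.15,-0.051,0,0,0,0],[0.16,-0.055,0,0,0,0],[0.164,-0.056,0,0,0,0],[0.164,-0.056,0,0,0,0],[0.164,-0.056,0,0,0,0]]';  python3 go.py .5957 -.0672 .1555 -6.4
```

```text
time_s: 43.03
tcp_pos: [0.5951, -0.0676, 0.2177]
eef_rot: [180.0, 0.1, -6.2]
contact_force: [-0.9, 0.4, 0.2]
gripper_width: 0.0437
gripper_force: 12.0
t 43.0333 at [ 0.5951 -0.0676  0.2177] yaw -6.19 j [ 12.  14. -10.  -0. -66.  72.] w 0.0437 f [-0.9  0.4  0.2]
shift [ 0.0006 -0.0004  0.0622] rz 0.21 rows 1.5
```

```bash
python3 drive.py '[[0,0,0.015,0,0,0],[0,0,0.03,0,0,0],[0,0,0.043,0,0,0],[0,0,0.053,0,0,0],[0,0,0.059,0,0,0],[0,0,0.062,0,0,0],[0,0,0.063,0,0,0],[0,0,0.064,0,0,0],[0,0,0.064,0,0,0]]';python3 drive.py '[[0,0,0.001,0,0,0],[0,0,0.001,0,0,0]]'; python3 drive.py '[[0,0,0,0,0,0],[0,0,0,0,0,0],[0,0,0,0,0,0],[0,0,0,0,0,0]]' 0.06;python3 drive.py '[[0,0,-0.01,0,0,0],[0,0,-0.03,0,0,0],[0,0,-0.06,0,0,0],[0,0,-0.09,0,0,0],[0,0,-0.12,0,0,0],[0,0,-0.12,0,0,0]]' 0.075;  python3 go.py .45 -.3 .27 -6.4
```

```text
time_s: 43.78
tcp_pos: [0.5964, -0.0674, 0.1553]
eef_rot: [-180.0, -0.1, -6.2]
contact_force: [0.2, -0.6, 0.3]
gripper_width: 0.0433
gripper_force: 12.0
time_s: 43.95
tcp_pos: [0.5968, -0.0674, 0.1545]
eef_rot: [-180.0, -0.1, -6.2]
contact_force: [0.3, -0.3, 2.7]
gripper_width: 0.0432
gripper_force: 12.0
time_s: 44.28
tcp_pos: [0.5958, -0.0674, 0.1535]
eef_rot: [180.0, 0.0, -6.2]
contact_force: [-0.1, -0.1, 0.0]
gripper_width: 0.0589
gripper_force: 0.0
time_s: 44.78
tcp_pos: [0.5988, -0.0679, 0.2814]
eef_rot: [-180.0, -0.6, -6.1]
contact_force: [0.6, 0.5, 1.9]
gripper_width: 0.0751
gripper_force: 0.0
t 44.7833 at [ 0.5988 -0.0679  0.2814] yaw -6.13 j [ 12.  12.  -4.   0. -73.  72.] w 0.0751 f [0.6 0.5 1.9]
shift [-0.1231  0.2467  0.0114] rz 0.27 rows 6.6
```

Now move clear and check both views.

```bash
python3 drive.py '[[-0.015,0.03,0,0,0,0],[-0.033,0.065,0,0,0,0],[-0.05,0.1,0,0,0,0],[-0.07,0.14,0,0,0,0],[-0.09,0.18,0,0,0,0],[-0.11,0.215,0,0,0,0],[-0.123,0.245,0,0,0,0],[-0.123,0.245,0,0,0,0],[-0.123,0.245,0,0,0,0]]'; python3 - <<'E' 2>/dev/null
from m import *
o=np.zeros((480,800,3),np.uint8)
for i,(n,sl) in enumerate((("top",np.s_[100:300,170:470]),("scene",np.s_[150:420,160:460]))):
    c=cap(n); f=c["frame"][sl][:,:,::-1]; f=cv2.resize(f,(400,int(400*f.shape[0]/f.shape[1])),interpolation=2); o[:f.shape[0],i*400:i*400+400]=f
    H=c["hsv"];P=c["P"];Z=P[...,2]
    q=P[near(c,.644,-.006,.14)&(H[...,1]<45)&(H[...,2]>110)&(abs(Z-.123)<.006)]
    A=np.c_[q[:,:2]-q[:,:2].mean(0),np.ones(len(q))]; print(n,"deck",len(q),np.linalg.lstsq(A,q[:,2],rcond=None)[0].round(4))
    for a in((.61,.062,.04,.182,.21),(.596,-.066,.04,.182,.21)): print(tops(c,*a), np.max(Z[near(c,a[0],a[1],.03)]).round(4))
cv2.imwrite("pics/fin.png",o)
E
```

```text
time_s: 45.53
tcp_pos: [0.4461, -0.2994, 0.2744]
eef_rot: [180.0, -0.0, -6.4]
contact_force: [0.5, 0.5, -0.2]
gripper_width: 0.0751
gripper_force: 0.0
top deck 6459 [0.0016 0.0003 0.1238]
{'n': 153, 'mean': array([0.6132, 0.0623]), 'rect': array([0.6133, 0.0627]), 'size': array([27.9, 30.1]), 'yaw': 32.8, 'z': np.float64(0.1893)} 0.1994
{'n': 155, 'mean': array([ 0.5982, -0.0658]), 'rect': array([ 0.5986, -0.0663]), 'size': array([29.7, 29.9]), 'yaw': 12.7, 'z': np.float64(0.1887)} 0.1996
scene deck 6964 [-0.0007 -0.0007  0.1219]
{'n': 166, 'mean': array([0.6163, 0.0684]), 'rect': array([0.6149, 0.0676]), 'size': array([26., 30.]), 'yaw': 141.7, 'z': np.float64(0.1894)} 0.1962
{'n': 147, 'mean': array([ 0.6008, -0.0605]), 'rect': array([ 0.5995, -0.0617]), 'size': array([25.7, 30.2]), 'yaw': 149.4, 'z': np.float64(0.1883)} 0.1955
```

View pics/fin.png

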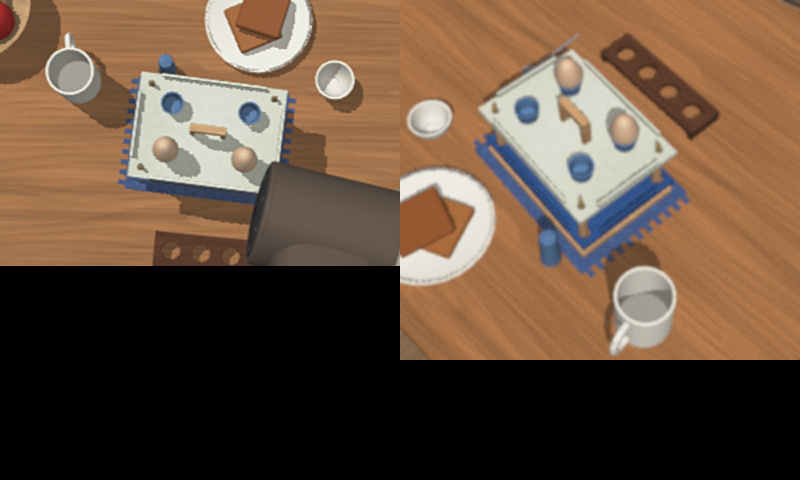

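The final view shows both eggs upright in their cups (165,148 and 244,158), both trays level, and the mug, ramekin, spoon and salt in place. I hand in.

```bash
python3 -c "
from plant import r
print(r.close_job())"
```

```text
the job is handed in; nothing more can be done
None
```

The job is handed in: both trays seated level, the two jars present upright on the blue tray, both eggs upright in their own cups, nothing else disturbed, at about 46 s of the 210 s allowed; the hand-in returned no verdict.

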